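Cap the cleaned projector lenses and hang the wet baskets to drip

ROBOT

A 7-joint arm with a two-finger parallel gripper is mounted at the origin on the work surface. World frame = base frame: x ahead of the robot, y to its left, z up, the work surface at z = 0. Lengths are in m, angles in rad, forces in N, time in s.
With the tool pointing down it reaches from about 0.4 to 0.875 m from the base axis. Payload 19.3 kg.
Tool frame: the origin (TCP) lies at the very end of the fingers, on their centre line; the grasp point (between the pads) lies 19 mm behind it; z points along the fingers, x is the direction in which the jaws open and shut, and the axes are right-handed (so a half turn about z gives the same grasp; the last joint's range is limited). The gripper opens to 85 mm and grips with 20 to 120 N. Pads are 22 mm wide; open, the fingers measure 114 mm over their backs; the gripper's body (76 mm by 85 mm) begins 54 mm behind the grasp point. The pads swing forward as they close: fully open they stand 13 mm farther back than shut.
Start: joints at [1.15, 0.521, -0.036, 1.599, 0.021, 1.021, -0.113], TCP at [0.215, -0.587, 0.231] pointing down, gripper open.
Joint ranges: [-2.91, 2.91], [-0.3, 2.13], [-1.5, 1.42], [0.17, 2.43], [-1.26, 4.41], [0.16, 1.93], [-2.52, 2.52]. Speed limits (rad/s): [1.89, 1.89, 2.39, 2.39, 3.01, 3.01, 3.01].

INTERFACE

Orientations are given as [roll, pitch, yaw] about the fixed x, y, z axes, in that order (R = Rz(yaw) Ry(pitch) Rx(roll)).
In Python, from workcell import observe, eyes, job_done gives the robot as it stands. The module is installed in compiled form; this text tells all that it offers.
- The arm moves only by the shell command python3 -m pendant 'ROWS' [FORCE]. ROWS is JSON, a list of rows, each an object of numbers: "dx", "dy", "dz": the shift along the tool's x, y, z in mm; "ax", "ay", "az": the turn, a rotation vector about the tool's x, y, z in degrees; "claw": the finger opening in mm, from 0 to 85.4. A call has 1 to 10 rows; each row is the pose to reach, as a shift and turn from the pose commanded when the call began, along the tool's axes at that moment; what a row does not reach only later rows make up. A row lasts 1/12 s, in which the tool goes at most 41.7 mm and 7.16 degrees, less where a joint would pass 70% of its speed; a pose out of reach is approached as far as the arm can. A call with a gripper value outside its range is refused whole. The fingers move at their own pace and stop on an object; FORCE is the grip in N (left out, the last holds). Time passes only in rows, so rows that repeat a pose let the fingers close. It gives the time, the measured TCP pose, the force and the opening at its end, in the units of the state.
- observe(): the state, without advancing time (a new reading comes with each control period).
- eyes.grab_frame(name): name is "side" or "top"; returns a dict with "image" (400x640x3 uint8, blue, green, red), "fovy" (degrees; the focal length in pixels is half the picture's height over the tangent of half this angle, whatever the lens; pixels are square), "cx", "cy" (the principal point, pixels), "view" (4x4, takes a point from world to camera coordinates). Camera axes: x right, y up, looking along -z (the intrinsics and any distortion apply to the point x, -y, -z); pixel columns grow to the right and rows downward; lengths in m; the calibration is good to about 2 mm. A picture is of the moment at which its call begins. There is no depth.
- job_done(): hands the job in, once; it reports no verdict.
The state is a dict: "clock": time; "qpos": joint angles; "qd": joint speeds; "joint_efforts": joint torques, N m; "position": TCP position; "tool_rot": TCP orientation; "force": force on the tool from outside, world axes, zero at the start; "moment": the same for the moment, N m; "grip_width": finger opening in m.
Only numpy, scipy, OpenCV 4.12 (cv2) and the standard library are available. Lean on these libraries where they do the work, as an engineer would, in place of code of your own. Each camera call takes 0.05 s, during which the arm holds its last target.

TASK

The projector lenses have just been cleaned: first slip the cap of its own size fully down onto every lens standing on the bench, so that no drip falls on the glass, leaving the wet wire baskets where they stand until all lenses are covered. Then hang every basket by its handle on the drip rack, one to each twin-prong hook, resting level on both prongs of the pair, and not left swinging. The lenses stay standing upright, a cap whose lens is not here is left over, and the bottle, screwdriver and fan are not to be disturbed.

Things in the scene. Friction and masses are not known exactly. Their poses are not given: they have to be found in the camera images.
- lens_small: small projection lens, loose, standing upright on its mount flange, front glass up: black barrel 70 mm tall, flange 44 mm across, body 38 mm across, the top 34 mm is a plain front barrel 34 mm across with a 2.5 x 3 mm chamfer. 250 g. Origin: centre of its underside, z up. May be absent.
- cap_small: slip-on cap of the small lens, plain grey plastic, lying on the bench open side down: 43 mm outside, 37 mm inside, 26 mm tall, top 4 mm thick, so 22 mm deep inside. Origin: centre of its open lower edge, z through its closed top. Fully seated its inside top rests on the lens's end and its origin is 48 mm above the lens's origin.
- lens_medium: medium projection lens, loose, standing upright on its mount flange, front glass up: black barrel 80 mm tall, flange 57 mm across, body 51 mm across, the top 34 mm is a plain front barrel 47 mm across with a 2.5 x 3 mm chamfer. 400 g. Origin: centre of its underside, z up. May be absent.
- cap_medium: slip-on cap of the medium lens, plain grey plastic, lying on the bench open side down: 56 mm outside, 50 mm inside, 26 mm tall, top 4 mm thick, so 22 mm deep inside. Origin: centre of its open lower edge, z through its closed top. Fully seated its inside top rests on the lens's end and its origin is 58 mm above the lens's origin.
- lens_large: large projection lens, loose, standing upright on its mount flange, front glass up: black barrel 90 mm tall, flange 70 mm across, body 64 mm across, the top 34 mm is a plain front barrel 60 mm across with a 2.5 x 3 mm chamfer. 600 g. Origin: centre of its underside, z up. May be absent.
- cap_large: slip-on cap of the large lens, plain grey plastic, lying on the bench open side down: 69 mm outside, 63 mm inside, 26 mm tall, top 4 mm thick, so 22 mm deep inside. Origin: centre of its open lower edge, z through its closed top. Fully seated its inside top rests on the lens's end and its origin is 68 mm above the lens's origin.
- basket_1: empty steel wire cleaning basket 1, all alike, 220 g, standing on the bench: 75 mm (its x) by 110 mm (its y) by 55 mm tall, with a stiff arched handle over it, 10 mm round steel, spanning the 110 mm along its y; the handle's level top is straight for 96 mm, centred 145 mm above the underside, with a 12 mm thick, 44 mm long rubber sleeve at the middle. Origin: centre of the underside, z up. May be absent.
- handle_1 (a point): middle of the rubber sleeve of basket 1's handle, on the handle's axis (which runs along the basket's y)
- basket_2: empty steel wire cleaning basket 2, all alike, 220 g, standing on the bench: 75 mm (its x) by 110 mm (its y) by 55 mm tall, with a stiff arched handle over it, 10 mm round steel, spanning the 110 mm along its y; the handle's level top is straight for 96 mm, centred 145 mm above the underside, with a 12 mm thick, 44 mm long rubber sleeve at the middle. Origin: centre of the underside, z up. May be absent.
- handle_2 (a point): middle of the rubber sleeve of basket 2's handle, on the handle's axis (which runs along the basket's y)
- basket_3: empty steel wire cleaning basket 3, all alike, 220 g, standing on the bench: 75 mm (its x) by 110 mm (its y) by 55 mm tall, with a stiff arched handle over it, 10 mm round steel, spanning the 110 mm along its y; the handle's level top is straight for 96 mm, centred 145 mm above the underside, with a 12 mm thick, 44 mm long rubber sleeve at the middle. Origin: centre of the underside, z up. May be absent.
- handle_3 (a point): middle of the rubber sleeve of basket 3's handle, on the handle's axis (which runs along the basket's y)
- rack: drip rack fixed to the bench: two posts 450 mm apart, 268 mm tall (rubber ends to 274 mm), a 14 mm cross tube along its y at z 245 mm, with three twin-prong hooks, each pair of prongs on one dark clamp sleeve (86 mm long, 21 mm across) around the tube, that point along its -x (towards the robot); 10 mm tall drip tray on the bench under the hooks, from 20 to 125 mm in front of the tube and 420 mm long. Origin: on the bench under the middle of the tube.
- hook_1 (a point): hook 1 of the rack (145 mm apart along the rack's y): where the axis of a hanging handle lies, at its middle, z 254 mm. The two prongs, 8 mm round, lie 33 mm to either side of this point along the rack's y; they run level from the cross tube (75 mm behind this point, +x of the rack) to 30 mm in front of it, then turn up; the tops of the upturned ends are 50 mm in front of this point and 18 mm above it. Axes as the rack's.
- hook_2 (a point): hook 2 of the rack (145 mm apart along the rack's y): where the axis of a hanging handle lies, at its middle, z 254 mm. The two prongs, 8 mm round, lie 33 mm to either side of this point along the rack's y; they run level from the cross tube (75 mm behind this point, +x of the rack) to 30 mm in front of it, then turn up; the tops of the upturned ends are 50 mm in front of this point and 18 mm above it. Axes as the rack's.
- hook_3 (a point): hook 3 of the rack (145 mm apart along the rack's y): where the axis of a hanging handle lies, at its middle, z 254 mm. The two prongs, 8 mm round, lie 33 mm to either side of this point along the rack's y; they run level from the cross tube (75 mm behind this point, +x of the rack) to 30 mm in front of it, then turn up; the tops of the upturned ends are 50 mm in front of this point and 18 mm above it. Axes as the rack's.
- solvent_bottle: bystander: white solvent bottle, 56 mm across, 150 mm tall. Origin: centre of its underside
- screwdriver: bystander: black-handled screwdriver, 180 mm long along its x, lying on the bench. Origin: under its middle
- fan: bystander: black 92 mm square cooling fan, 25 mm thick, lying flat. Origin: centre of its underside
There are look-alikes about, which are no part of the job. Leave any red look-alike of the basket_2 alone.

How it is judged:
On the way, in this order (a step that is already met when the one before it is completed fails the run):
1. every lens present wears its own cap, fully seated, while all baskets still stand on the bench (z of cap_small in the frame of lens_small between 0.045 and 0.051 m and horizontal distance between cap_small and lens_small below 0.005 m and angle between the z axis of cap_small and the z axis of lens_small, either way round below 0.1 rad and angle between each of lens_small, lens_medium, lens_large's own z axis and vertical below 0.1 rad and height (world z) of each of lens_small, lens_medium, lens_large below 0.01 m and z of cap_medium in the frame of lens_medium between 0.055 and 0.061 m and horizontal distance between cap_medium and lens_medium below 0.005 m and angle between the z axis of cap_medium and the z axis of lens_medium, either way round below 0.1 rad and z of cap_large in the frame of lens_large between 0.065 and 0.071 m and horizontal distance between cap_large and lens_large below 0.005 m and angle between the z axis of cap_large and the z axis of lens_large, either way round below 0.1 rad and height (world z) of each of basket_1, basket_2, basket_3 below 0.02 m), for 0.2 s.
2. every basket hangs by its handle on its own hook of the rack (((horizontal distance between handle_1 and hook_1 below 0.07 m and z of handle_1 in the frame of hook_1 between -0.005 and 0.006 m) or (horizontal distance between handle_1 and hook_2 below 0.07 m and z of handle_1 in the frame of hook_2 between -0.005 and 0.006 m) or (horizontal distance between handle_1 and hook_3 below 0.07 m and z of handle_1 in the frame of hook_3 between -0.005 and 0.006 m)) and angle between the y axis of each of basket_1, basket_2, basket_3 and the y axis of rack, either way round below 0.15 rad and angle between each of basket_1, basket_2, basket_3's own z axis and vertical below 0.5 rad and ((horizontal distance between handle_2 and hook_1 below 0.07 m and z of handle_2 in the frame of hook_1 between -0.005 and 0.006 m) or (horizontal distance between handle_2 and hook_2 below 0.07 m and z of handle_2 in the frame of hook_2 between -0.005 and 0.006 m) or (horizontal distance between handle_2 and hook_3 below 0.07 m and z of handle_2 in the frame of hook_3 between -0.005 and 0.006 m)) and ((horizontal distance between handle_3 and hook_1 below 0.07 m and z of handle_3 in the frame of hook_1 between -0.005 and 0.006 m) or (horizontal distance between handle_3 and hook_2 below 0.07 m and z of handle_3 in the frame of hook_2 between -0.005 and 0.006 m) or (horizontal distance between handle_3 and hook_3 below 0.07 m and z of handle_3 in the frame of hook_3 between -0.005 and 0.006 m)) and horizontal distance between handle_1 and handle_2 above 0.1 m and horizontal distance between each of handle_1, handle_2 and handle_3 above 0.1 m), for 0.2 s.
At the end, for the whole second after the job is handed in: Each lens stands upright wearing its own cap: within 5 mm of its axis, 3 mm of seated height, 0.1 rad. Each basket hangs: handle middle within 70 mm sideways and -5 to +6 mm in height of a hook point, over 100 mm from others, its y within 0.15 rad of the rack's, slower than 0.15 m/s (all of step 2 and z of cap_small in the frame of lens_small between 0.045 and 0.051 m and horizontal distance between cap_small and lens_small below 0.005 m and angle between the z axis of cap_small and the z axis of lens_small, either way round below 0.1 rad and angle between each of lens_small, lens_medium, lens_large's own z axis and vertical below 0.1 rad and height (world z) of each of lens_small, lens_medium, lens_large below 0.01 m and z of cap_medium in the frame of lens_medium between 0.055 and 0.061 m and horizontal distance between cap_medium and lens_medium below 0.005 m and angle between the z axis of cap_medium and the z axis of lens_medium, either way round below 0.1 rad and z of cap_large in the frame of lens_large between 0.065 and 0.071 m and horizontal distance between cap_large and lens_large below 0.005 m and angle between the z axis of cap_large and the z axis of lens_large, either way round below 0.1 rad and linear speed of each of basket_1, basket_2, basket_3 below 0.15 m/s); the robot touches nothing.
It fails at once if the bottle is pushed more than 30 mm from its place or over (distance of solvent_bottle from where it was at the start of the episode above 0.03 m).
It fails at once if the screwdriver is pushed more than 30 mm from its place or over (distance of screwdriver from where it was at the start of the episode above 0.03 m).
It fails at once if the fan is pushed more than 30 mm from its place or over (distance of fan from where it was at the start of the episode above 0.03 m).
It fails at once if a lens is knocked over (angle between any of lens_small, lens_medium, lens_large's own z axis and vertical above 0.7 rad).
Of lens_small, lens_medium, lens_large only 2 to 3 are there at a start; the rules pass over those that are not, and their reading is None.
Of basket_1, basket_2, basket_3 only 2 to 3 are there at a start; the rules pass over those that are not, and their reading is None.
At some moment in a run one of cap_small, cap_medium, cap_large, basket_1, basket_2, basket_3 may be knocked a few centimetres aside while the robot is not near it.
It also fails if it takes over 210 s, if anything falls off the work surface, if the arm or the gripper's body presses on something with over 40 N, if the wrist force passes 120 N, or if a joint passes its speed limit or range.

## Working session

There is one attempt and no reset: what is moved stays moved. The work goes in short steps, Python scripts to look and compute and a shell command to move; the robot and the scene stay as the last step left them, time stands still between calls to the robot, and variables do not carry over. Pictures are saved under pics/ and viewed, and the job is handed in when it is done.

```bash
mkdir -p pics; ls; python3 - <<'E'
from workcell import observe, eyes
import cv2, numpy as np
s=observe(); print(s)
for n in("side","top"):
    f=eyes.grab_frame(n); cv2.imwrite(f"pics/{n}0.png",f["image"])
    print({k:(np.round(v,4).tolist() if k=='view' else v) for k,v in f.items() if k!="image"})
E
```

```text
pics
{'clock': 0.0, 'qpos': array([ 1.14979588,  0.52200257, -0.03632695,  1.60004092,  0.02121665,
        1.02108769, -0.112803  ]), 'qd': array([ 0.00169278,  0.00144206, -0.00095936, -0.00095138, -0.00107792,
       -0.00058683, -0.00033389]), 'joint_efforts': array([ 2.72158803e-03, -9.27104616e+01,  1.98104471e+00, -3.69933522e+01,
        1.79612834e-02,  8.18891072e-03,  2.96184658e-05]), 'position': array([ 0.21461893, -0.58661944,  0.23072108]), 'tool_rot': array([ 3.14149516e+00,  1.14890311e-03, -1.21999999e+00]), 'force': array([-0.66690158, -0.54346393, -0.05257561]), 'moment': array([ 0.01358022, -0.03127413, -0.02827504]), 'grip_width': 0.08560940407623617}
{'fovy': 50.55019825293407, 'cx': 316.88270327432775, 'cy': 192.31905935949788, 'view': [[-0.8875, -0.4604, -0.0207, 0.5097], [0.2418, -0.5034, 0.8296, -0.2352], [-0.3923, 0.7312, 0.558, -1.208], [0.0, 0.0, 0.0, 1.0]]}
{'fovy': 44.06756463090717, 'cx': 324.06264276134715, 'cy': 210.4189716862803, 'view': [[-0.008, -0.9999, -0.008, 0.0474], [0.9818, -0.0093, 0.1897, -0.5564], [-0.1898, -0.0063, 0.9818, -1.826], [0.0, 0.0, 0.0, 1.0]]}
```

View pics/side0.png

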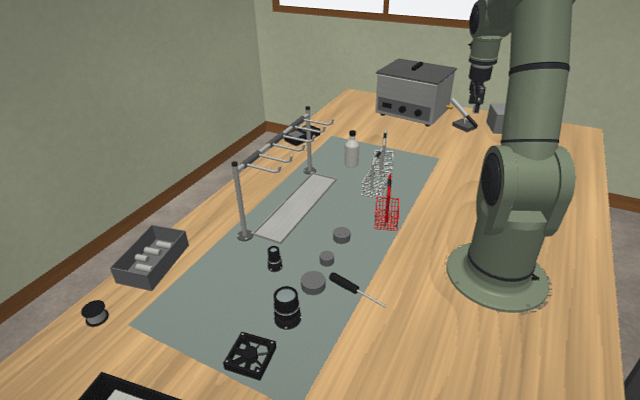

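View pics/top0.png

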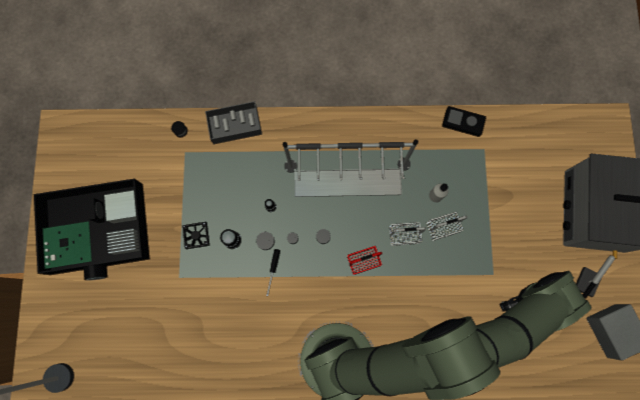

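```bash
cat > h.py <<'E'
from workcell import observe, eyes
import cv2, numpy as np
def grab(n,name=None):
    f=eyes.grab_frame(n)
    if name: cv2.imwrite(f"pics/{name}.png",f["image"])
    return f
def foc(f): return f["image"].shape[0]/2/np.tan(np.radians(f["fovy"])/2)
def proj(f,p):
    c=f["view"]@np.r_[p,1.]; F=foc(f)
    return np.array([f["cx"]+F*c[0]/-c[2], f["cy"]-F*c[1]/-c[2]])
def ray(f,u,v):
    F=foc(f); d=np.array([(u-f["cx"])/F,-(v-f["cy"])/F,-1.]); V=f["view"]
    R=V[:3,:3]; return -R.T@V[:3,3], R.T@d
def onz(f,u,v,z):
    o,d=ray(f,u,v); return o+d*(z-o[2])/d[2]
def tri(rs):
    A=np.zeros((3,3));b=np.zeros(3)
    for o,d in rs:
        d=d/np.linalg.norm(d);M=np.eye(3)-np.outer(d,d);A+=M;b+=M@o
    p=np.linalg.solve(A,b); return p,[float(np.linalg.norm((np.eye(3)-np.outer(d,d)/(d@d))@(p-o))) for o,d in rs]
def crop(f,x,y,w,h,s,name):
    im=f["image"][y:y+h,x:x+w]; cv2.imwrite(f"pics/{name}.png",cv2.resize(im,None,fx=s,fy=s,interpolation=cv2.INTER_CUBIC))
def st():
    s=observe(); print("t%.2f pos %s rot %s F %s grip %.1f"%(s["clock"],np.round(s["position"]*1000,1),np.round(np.degrees(s["tool_rot"]),2),np.round(s["force"],1),s["grip_width"]*1000)); return s
def togo(p,yaw=None):
    from scipy.spatial.transform import Rotation as R
    s=st(); r=R.from_euler("xyz",s["tool_rot"]); d=r.inv().apply(np.array(p)-s["position"])*1000
    print("dx dy dz",np.round(d,1))
    if yaw is not None:
        t=R.from_euler("xyz",[np.pi,0,np.radians(yaw)]); print("a",np.round(np.degrees((r.inv()*t).as_rotvec()),2))
E
python3 - <<'E'
from h import *
f=grab("top");crop(f,170,180,180,100,4.4,"t1");crop(f,330,130,170,150,4,"t2")
g=grab("side");crop(g,210,220,190,170,3.5,"s1");crop(g,220,90,220,150,3.6,"s2")
E
```

```text
(no output)
```

View pics/t1.png

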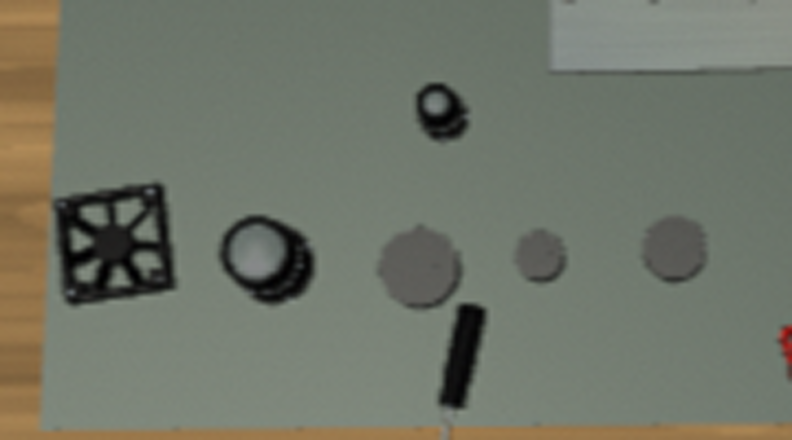

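View pics/t2.png

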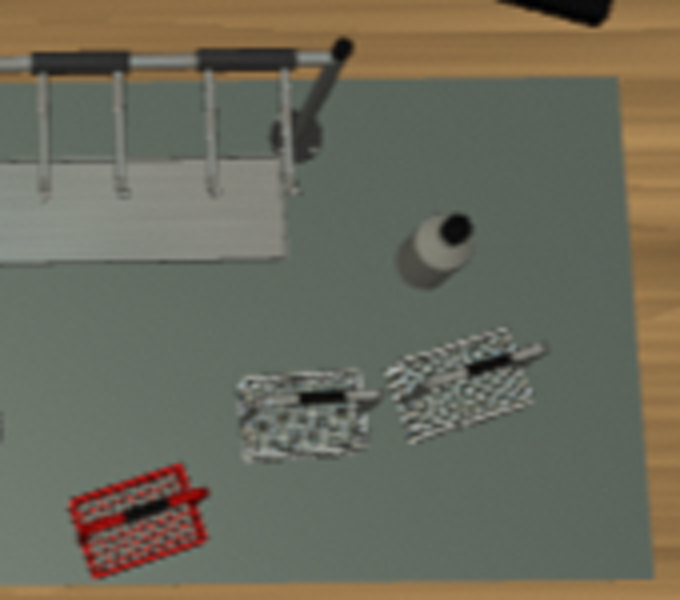

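View pics/s1.png

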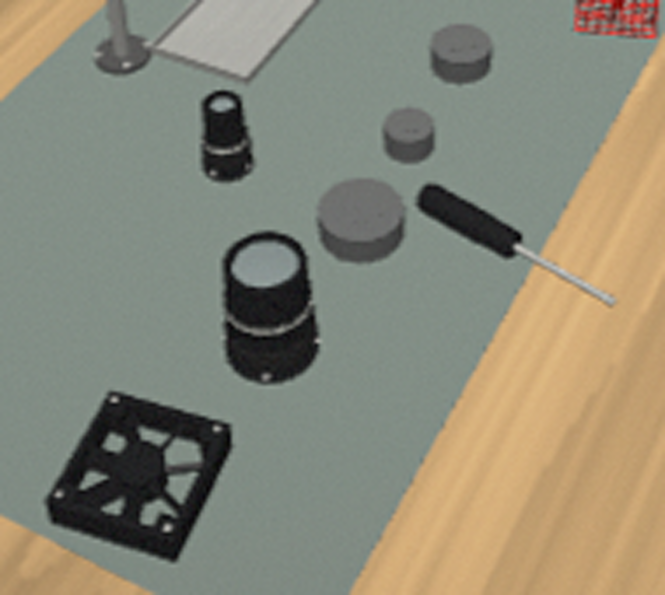

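View pics/s2.png

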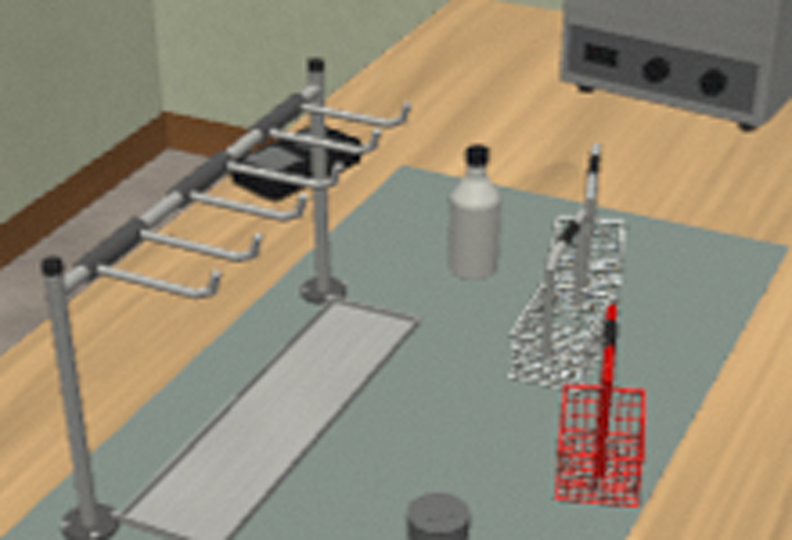

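```bash
python3 - <<'E'
from h import *
f=grab("top");g=grab("side")
for F,pts in((f,[(265,240),(293,238),(323,237),(250,215),(229,237),(269,203),(300,215)]),(g,[(313,279),(313,292),(326,257),(341,233),(300,250),(286,295),(273,249),(286,315)])):
    for p in pts: print(p,F["image"][p[1],p[0]])
# background-diff masks
def mask_cap(F,x,y,w,h):
    im=F["image"][y:y+h,x:x+w].astype(int)
    d=im[...,1]-im[...,2]
    m=((d<8)&(im.max(2)<150)&(im.max(2)>45)).astype(np.uint8)
    n,l,s,c=cv2.connectedComponentsWithStats(m,connectivity=4)
    for i in range(1,n):
        if s[i,4]>40: print(s[i]+np.array([x,y,0,0,0]),c[i]+[x,y])
print("top");mask_cap(f,200,190,150,90)
print("side");mask_cap(g,255,220,110,120)
E
```

```text
(265, 240) [89 93 93]
(293, 238) [87 92 91]
(323, 237) [84 88 88]
(250, 215) [112 123 114]
(229, 237) [125 130 123]
(269, 203) [119 123 114]
(300, 215) [108 118 110]
(313, 279) [110 110 110]
(313, 292) [73 76 74]
(326, 257) [104 107 105]
(341, 233) [107 111 110]
(300, 250) [136 144 133]
(286, 295) [145 148 135]
(273, 249) [150 151 139]
(286, 315) [ 97 103 103]
top
[294 190  56   7 166] [326.         193.96385542]
[315 228  16  17 196] [322.88265306 236.01530612]
[223 231  12  13  70] [228.8        238.52857143]
[255 231  21  20 295] [264.96949153 240.51186441]
[286 232  13  13 118] [292.3220339 237.6779661]
[200 271 150   9 276] [277.49637681 276.15217391]
side
[255 220  46  24 125] [277.944 235.136]
[333 227  18  17 259] [341.17374517 235.01544402]
[319 251  15  16 200] [326.32  258.295]
[267 252  15  13  51] [273.92156863 260.49019608]
[300 271  26  24 506] [312.78853755 282.57509881]
[274 298  26  18  91] [285.34065934 310.76923077]
```

```bash
cat > m.py <<'E'
from h import *
def blobs(F,x,y,w,h,kind,up=4):
    im=cv2.resize(F["image"][y:y+h,x:x+w],None,fx=up,fy=up,interpolation=cv2.INTER_CUBIC).astype(int)
    d=im[...,1]-im[...,2]; v=im.max(2)
    m={"cap":(d<7)&(v<150)&(v>62),"dark":v<75}[kind].astype(np.uint8)
    if kind=="cap": m=cv2.morphologyEx(m,cv2.MORPH_OPEN,np.ones((9,9),np.uint8))
    n,l,s,c=cv2.connectedComponentsWithStats(m,connectivity=4); out=[]
    for i in range(1,n):
        if s[i,4]>40*up*up/4:
            out.append(((c[i]+.5)/up-.5+[x,y], s[i,2:]/up, s[i,:2]/up+[x,y], l==i))
    return out
def holes(F,x,y,w,h,up=4):
    im=cv2.resize(F["image"][y:y+h,x:x+w],None,fx=up,fy=up,interpolation=cv2.INTER_CUBIC).astype(int)
    m=(im.max(2)<80).astype(np.uint8)
    cs,hi=cv2.findContours(m,cv2.RETR_CCOMP,cv2.CHAIN_APPROX_NONE); out=[]
    for c,k in zip(cs,hi[0]):
        a=cv2.contourArea(c)/up/up
        if a>15:
            e=cv2.fitEllipse(c); out.append(((np.array(e[0])+.5)/up-.5+[x,y],np.array(e[1])/up,a,"hole" if k[3]>=0 else "outer"))
    return out
E
python3 - <<'E'
from m import *
f=grab("top");g=grab("side")
T={}
for n,(a,b) in {"L":((250,224,32,34),(296,264,34,36)),"S":((282,226,22,24),(315,246,23,26)),"M":((310,222,26,28),(329,222,26,26))}.items():
    for F,r in((f,a),(g,b)):
        for bb in blobs(F,*r,"cap"):
            if bb[1][2]>50/4: print(n,np.round(bb[0],2),bb[1],np.round(onz(F,*bb[0],0.013)*1000,1))
for n,(a,b) in {"L":((215,222,32,32),(268,280,40,55)),"S":((260,195,20,20),(262,240,25,35))}.items():
    q=[]
    for F,r in((f,a),(g,b)):
        for h in holes(F,*r):
            print("lens",n,np.round(h[0],2),np.round(h[1],1),h[2],h[3],np.round(onz(F,*h[0],.09 if n=="L" else .07)*1000,1))
            if h[3]=="hole": q.append(ray(F,*h[0]))
    print(tri(q[:2]))
E
```

```text
L [264.71 240.19] [  18.75   18.75 1072.5 ] [450.2 272.   13. ]
L [325.61 264.72] [ 8.25  2.75 78.25] [447.2 189.2  13. ]
L [312.55 282.35] [  24.75   24.   1916.5 ] [448.6 268.1  13. ]
S [292.21 237.36] [ 11.5   11.   422.25] [460.2 166.2  13. ]
S [326.16 258.04] [ 14.25  16.   757.25] [458.3 163.   13. ]
M [322.83 235.79] [ 14.5  14.5 699.5] [465.3  48.3  13. ]
M [341.12 234.74] [ 17.25  16.75 957.25] [463.5  45.3  13. ]
lens L [230.35 238.45] [18.  22.3] 312.46875 outer [447.6 389.2  90. ]
lens L [227.84 236.82] [12.2 12.6] 120.1875 hole [453.8 398.7  90. ]
lens L [286.25 306.43] [25.8 45.6] 916.25 outer [431.6 430.2  90. ]
lens L [285.27 295.07] [13.6 19.6] 207.71875 hole [452.2 400.5  90. ]
lens L [304.45 288.64] [ 3.9 10.2] 26.875 outer [420. 361.  90.]
(array([0.45368716, 0.39895791, 0.08787075]), [0.00040350058063661745, 0.000403500580636671])
lens S [269.83 205.09] [10.9 13.8] 116.90625 outer [576.1 247.3  70. ]
lens S [268.5  202.99] [4.9 5.3] 20.28125 hole [584.2 252.4  70. ]
lens S [273.99 259.13] [14. 28.] 292.09375 outer [558.9 286.   70. ]
lens S [274.25 261.86] [ 3.9 10.6] 19.84375 hole [552.4 295.   70. ]
lens S [273.04 249.4 ] [4.4 7.1] 24.375 hole [583.  252.8  70. ]
(array([0.58834811, 0.25559653, 0.02349503]), [0.006011157982553455, 0.006011157982553598])
```

```bash
python3 - <<'E'
from m import *
f=grab("top");g=grab("side")
for b in blobs(f,262,246,24,30,"dark"): print(b[0],b[1],b[2])
for p in((276,249.5),(281,250),(275,272),(272,249)): print(p,onz(f,*p,.015)*1000)
for p in((330,275),(357,290),(333,281)): print("side",p,onz(g,*p,.015)*1000)
# rack: tips and tube in top ; prong tip px from crop t2 (x/4+330,y/4+130)
for p in((292,190),(212,192),(121,190),(45,193)): 
    u=(p[0]/4+330,p[1]/4+130);print("tip",u,onz(f,*u,.270)*1000)
for p in((80,62),(246,58)): 
    u=(p[0]/4+330,p[1]/4+130);print("sleeve",u,onz(f,*u,.2555)*1000)
togo([.46,0,.33],0)
E
```

```text
[268.01846591 248.03835227] [10.  4. 44.] [263. 246.]
[274.60682385 260.22761737] [ 10.75  24.   601.75] [269.75 249.  ]
(276, 249.5) [413.67587957 227.94813784  15.        ]
(281, 250) [411.58710046 208.78337279  15.        ]
(275, 272) [328.05860794 230.84521868  15.        ]
(272, 249) [415.73185489 243.29212671  15.        ]
side (330, 275) [416.5238597  222.84456222  15.        ]
side (357, 290) [325.97979806 241.31700227  15.        ]
side (333, 281) [398.86869336 240.02775142  15.        ]
tip (403.0, 177.5) [ 626.28261156 -227.82792046  270.        ]
tip (383.0, 178.0) [ 625.2128191  -159.91697319  270.        ]
tip (360.25, 177.5) [627.74111123 -82.72799298 270.        ]
tip (341.25, 178.25) [625.76020305 -18.1347553  270.        ]
sleeve (350.0, 145.5) [746.5710309  -50.66152545 255.5       ]
sleeve (391.5, 144.5) [ 748.6715242  -194.76852886  255.5       ]
t0.50 pos [ 214.7 -586.9  231.3] rot [-180.      0.    -69.91] F [-0.4  0.2 -0.8] grip 85.3
dx dy dz [-466.9 -432.   -98.7]
a [ -0.     0.   -69.91]
```

```bash
python3 -m pendant '[{"dz":-90},{"dz":-100},{"dx":-467,"dy":-432,"dz":-100,"az":-70},{"dx":-467,"dy":-432,"dz":-100,"az":-70},{"dx":-467,"dy":-432,"dz":-100,"az":-70},{"dx":-467,"dy":-432,"dz":-100,"az":-70},{"dx":-467,"dy":-432,"dz":-100,"az":-70},{"dx":-467,"dy":-432,"dz":-100,"az":-70},{"dx":-467,"dy":-432,"dz":-100,"az":-70},{"dx":-467,"dy":-432,"dz":-100,"az":-70}]' 20
python3 -c "
from h import *
togo([.4535,.399,.25],0)"
```

```text
t0.50 pos [ 214.7 -586.9  231.3] rot [-180.      0.    -69.91] F [-0.4  0.2 -0.8] grip 85.3
dx dy dz [-843.9 -563.   -18.6]
a [ -0.     0.   -69.91]schema error: expected keys dx, dy, dz, ax, ay, az, claw
```

```bash
python3 -m pendant '[{"dx":0,"dy":0,"dz":-40,"ax":0,"ay":0,"az":0,"claw":85},{"dx":0,"dy":0,"dz":-80,"ax":0,"ay":0,"az":0,"claw":85},{"dx":-467,"dy":-432,"dz":-100,"ax":0,"ay":0,"az":-70,"claw":85},{"dx":-467,"dy":-432,"dz":-100,"ax":0,"ay":0,"az":-70,"claw":85},{"dx":-467,"dy":-432,"dz":-100,"ax":0,"ay":0,"az":-70,"claw":85},{"dx":-467,"dy":-432,"dz":-100,"ax":0,"ay":0,"az":-70,"claw":85},{"dx":-467,"dy":-432,"dz":-100,"ax":0,"ay":0,"az":-70,"claw":85},{"dx":-467,"dy":-432,"dz":-100,"ax":0,"ay":0,"az":-70,"claw":85},{"dx":-467,"dy":-432,"dz":-100,"ax":0,"ay":0,"az":-70,"claw":85},{"dx":-467,"dy":-432,"dz":-100,"ax":0,"ay":0,"az":-70,"claw":85}]' 20
python3 -c "
from h import *
togo([.4535,.399,.25],0)"
```

```text
clock: 1.33
position: [0.3434, -0.2776, 0.3221]
tool_rot: [3.141, -0.0, -0.214]
force: [1.9, -0.9, 0.6]
grip_width: 0.0851
t1.33 pos [ 343.4 -277.6  322.1] rot [ 1.7996e+02 -2.0000e-02 -1.2260e+01] F [ 1.9 -0.9  0.6] grip 85.1
dx dy dz [ -36.2 -684.6   71.6]
a [  0.04  -0.02 -12.26]
```

```bash
python3 -m pendant '[{"dx":55,"dy":-296,"dz":0,"ax":0,"ay":0,"az":-12,"claw":85},{"dx":55,"dy":-296,"dz":0,"ax":0,"ay":0,"az":-12,"claw":85},{"dx":55,"dy":-296,"dz":0,"ax":0,"ay":0,"az":-12,"claw":85},{"dx":55,"dy":-296,"dz":0,"ax":0,"ay":0,"az":-12,"claw":85},{"dx":55,"dy":-296,"dz":0,"ax":0,"ay":0,"az":-12,"claw":85},{"dx":55,"dy":-296,"dz":0,"ax":0,"ay":0,"az":-12,"claw":85},{"dx":-36,"dy":-685,"dz":0,"ax":0,"ay":0,"az":-12,"claw":85},{"dx":-36,"dy":-685,"dz":0,"ax":0,"ay":0,"az":-12,"claw":85},{"dx":-36,"dy":-685,"dz":0,"ax":0,"ay":0,"az":-12,"claw":85},{"dx":-36,"dy":-685,"dz":0,"ax":0,"ay":0,"az":-12,"claw":85}]' 20
python3 -c "
from h import *
togo([.4535,.399,.20],0)"
```

```text
clock: 2.17
position: [0.4471, 0.1188, 0.322]
tool_rot: [3.141, -0.001, -0.011]
force: [1.8, -0.1, -0.5]
grip_width: 0.0846
t2.17 pos [447.1 118.8 322. ] rot [ 1.7999e+02 -4.0000e-02 -6.3000e-01] F [ 1.8 -0.1 -0.5] grip 84.6
dx dy dz [   3.3 -280.2  122. ]
a [ 0.01 -0.04 -0.63]
```

```bash
python3 -m pendant '[{"dx":3,"dy":-280,"dz":122,"ax":0,"ay":0,"az":-0.6,"claw":85},{"dx":3,"dy":-280,"dz":122,"ax":0,"ay":0,"az":-0.6,"claw":85},{"dx":3,"dy":-280,"dz":122,"ax":0,"ay":0,"az":-0.6,"claw":85},{"dx":3,"dy":-280,"dz":122,"ax":0,"ay":0,"az":-0.6,"claw":85},{"dx":3,"dy":-280,"dz":122,"ax":0,"ay":0,"az":-0.6,"claw":85},{"dx":3,"dy":-280,"dz":122,"ax":0,"ay":0,"az":-0.6,"claw":85},{"dx":3,"dy":-280,"dz":122,"ax":0,"ay":0,"az":-0.6,"claw":85},{"dx":3,"dy":-280,"dz":122,"ax":0,"ay":0,"az":-0.6,"claw":85},{"dx":3,"dy":-280,"dz":122,"ax":0,"ay":0,"az":-0.6,"claw":85},{"dx":3,"dy":-280,"dz":122,"ax":0,"ay":0,"az":-0.6,"claw":85}]' 20
python3 -c "
from h import *
togo([.4535,.399,.05],0)
f=grab('top','a1');crop(f,190,190,150,100,5,'a1c')
g=grab('side');crop(g,210,180,190,170,3.5,'a1s')"
```

```text
clock: 3.0
position: [0.4529, 0.3972, 0.1992]
tool_rot: [3.141, 0.001, 0.001]
force: [0.3, -0.8, 0.0]
grip_width: 0.0849
t3.00 pos [452.9 397.2 199.2] rot [1.7997e+02 6.0000e-02 6.0000e-02] F [ 0.3 -0.8  0. ] grip 84.9
dx dy dz [  0.7  -1.9 149.2]
a [0.03 0.06 0.06]
```

View pics/a1s.png

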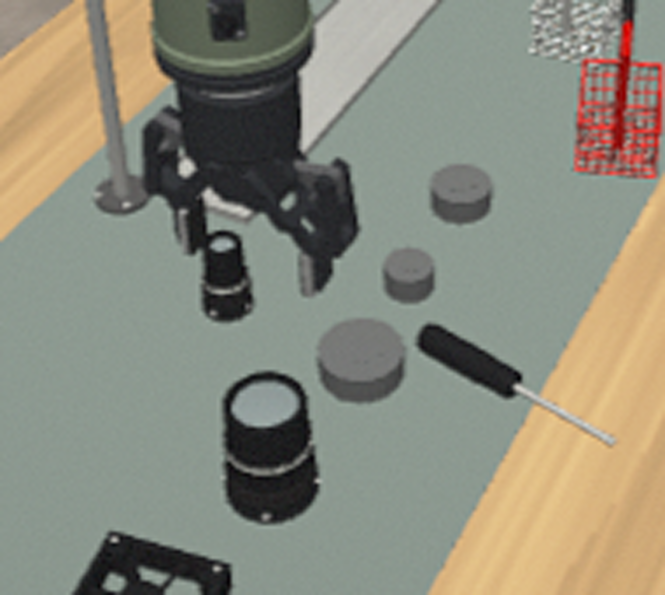

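```bash
python3 -c "
from h import *
g=grab('side')
for p in((.408,.397,.2),(.498,.397,.2),(.453,.397,.2)): q=proj(g,p);print(q,(q-[210,180])*3.5)"
```

```text
[299.66300591 267.0736967 ] [313.82052068 304.75793844]
[266.48650163 255.2339752 ] [197.70275572 263.3189132 ]
[282.77707441 261.04760292] [254.71976045 283.66661021]
```

```bash
python3 -m pendant '[{"dx":0.7,"dy":-1.9,"dz":40,"ax":0,"ay":0,"az":0,"claw":85},{"dx":0.7,"dy":-1.9,"dz":80,"ax":0,"ay":0,"az":0,"claw":85},{"dx":0.7,"dy":-1.9,"dz":120,"ax":0,"ay":0,"az":0,"claw":85},{"dx":0.7,"dy":-1.9,"dz":147,"ax":0,"ay":0,"az":0,"claw":85},{"dx":0.7,"dy":-1.9,"dz":147,"ax":0,"ay":0,"az":0,"claw":85},{"dx":0.7,"dy":-1.9,"dz":147,"ax":0,"ay":0,"az":0,"claw":72},{"dx":0.7,"dy":-1.9,"dz":147,"ax":0,"ay":0,"az":0,"claw":66},{"dx":0.7,"dy":-1.9,"dz":147,"ax":0,"ay":0,"az":0,"claw":60},{"dx":0.7,"dy":-1.9,"dz":147,"ax":0,"ay":0,"az":0,"claw":57},{"dx":0.7,"dy":-1.9,"dz":147,"ax":0,"ay":0,"az":0,"claw":57}]' 20
python3 -c "
from h import *
f=grab('top');crop(f,190,190,150,100,5,'a2c')
g=grab('side');crop(g,210,180,190,170,3.5,'a2s')"
```

```text
clock: 3.98
position: [0.4547, 0.3996, 0.0553]
tool_rot: [-3.14, -0.002, -0.0]
force: [-4.3, -1.6, 11.0]
grip_width: 0.0598
```

View pics/a2s.png

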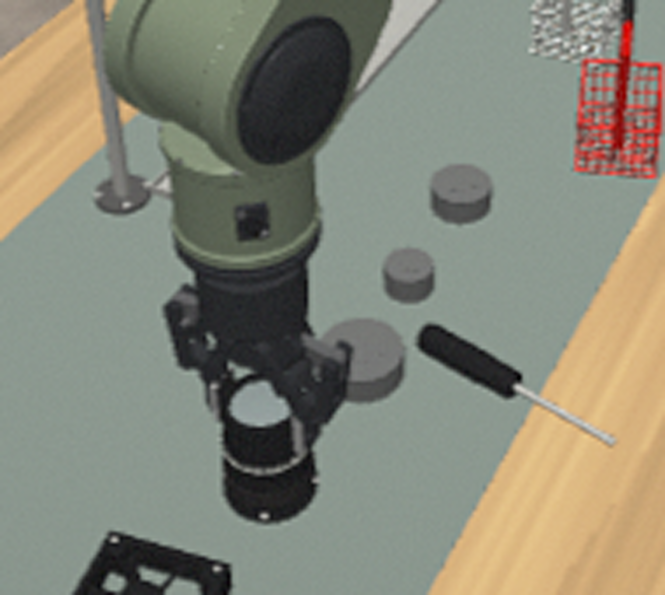

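```bash
python3 -m pendant '[{"dx":0,"dy":0,"dz":0,"ax":0,"ay":0,"az":0,"claw":85},{"dx":0,"dy":0,"dz":0,"ax":0,"ay":0,"az":0,"claw":85},{"dx":0,"dy":0,"dz":0,"ax":0,"ay":0,"az":0,"claw":85},{"dx":0,"dy":0,"dz":0,"ax":0,"ay":0,"az":0,"claw":85},{"dx":0,"dy":0,"dz":0,"ax":0,"ay":0,"az":-90,"claw":85},{"dx":0,"dy":0,"dz":0,"ax":0,"ay":0,"az":-90,"claw":85},{"dx":0,"dy":0,"dz":0,"ax":0,"ay":0,"az":-90,"claw":85},{"dx":0,"dy":0,"dz":0,"ax":0,"ay":0,"az":-90,"claw":85},{"dx":0,"dy":0,"dz":0,"ax":0,"ay":0,"az":-90,"claw":85},{"dx":0,"dy":0,"dz":0,"ax":0,"ay":0,"az":-90,"claw":85}]' 20
python3 -c "
from h import *
togo([.4545,.399,.05],90);print(observe()['qpos'])"
```

```text
clock: 4.92
position: [0.4543, 0.3987, 0.0529]
tool_rot: [3.142, -0.0, 0.756]
force: [0.1, -0.7, -1.2]
grip_width: 0.0849
t4.92 pos [454.3 398.7  52.9] rot [ 1.800e+02 -1.000e-02  4.331e+01] F [ 0.1 -0.7 -1.2] grip 84.9
dx dy dz [ 0.3 -0.   2.9]
a [ 1.000e-02 -1.000e-02 -4.669e+01]
[-0.31817706  0.84037088 -0.76031659  1.75086621  0.74247243  0.86239084
 -0.66584474]
```

```bash
python3 -m pendant '[{"dx":0,"dy":0,"dz":0,"ax":0,"ay":0,"az":-46.7,"claw":85},{"dx":0,"dy":0,"dz":0,"ax":0,"ay":0,"az":-46.7,"claw":85},{"dx":0,"dy":0,"dz":0,"ax":0,"ay":0,"az":-46.7,"claw":85},{"dx":0,"dy":0,"dz":0,"ax":0,"ay":0,"az":-46.7,"claw":85},{"dx":0,"dy":0,"dz":0,"ax":0,"ay":0,"az":-46.7,"claw":85},{"dx":0,"dy":0,"dz":0,"ax":0,"ay":0,"az":-46.7,"claw":85},{"dx":0,"dy":0,"dz":0,"ax":0,"ay":0,"az":-46.7,"claw":70},{"dx":0,"dy":0,"dz":0,"ax":0,"ay":0,"az":-46.7,"claw":62},{"dx":0,"dy":0,"dz":0,"ax":0,"ay":0,"az":-46.7,"claw":57},{"dx":0,"dy":0,"dz":0,"ax":0,"ay":0,"az":-46.7,"claw":57}]' 20
python3 -c "
from h import *
togo([.4545,.399,.05],90)"
python3 -m pendant '[{"dx":0,"dy":0,"dz":0,"ax":0,"ay":0,"az":0,"claw":57},{"dx":0,"dy":0,"dz":0,"ax":0,"ay":0,"az":0,"claw":57}]' 20
python3 -m pendant '[{"dx":0,"dy":0,"dz":0,"ax":0,"ay":0,"az":0,"claw":85},{"dx":0,"dy":0,"dz":0,"ax":0,"ay":0,"az":0,"claw":85},{"dx":0,"dy":0,"dz":0,"ax":0,"ay":0,"az":0,"claw":85},{"dx":0,"dy":0,"dz":-40,"ax":0,"ay":0,"az":0,"claw":85},{"dx":0,"dy":0,"dz":-80,"ax":0,"ay":0,"az":0,"claw":85},{"dx":0,"dy":0,"dz":-100,"ax":0,"ay":0,"az":0,"claw":85},{"dx":0,"dy":0,"dz":-100,"ax":0,"ay":0,"az":0,"claw":85}]' 20
python3 -c "
from h import *
togo([.450,.270,.15],90)"
```

```text
clock: 5.75
position: [0.4542, 0.3988, 0.0529]
tool_rot: [3.141, -0.0, 1.562]
force: [0.3, 0.3, -0.7]
grip_width: 0.059
t5.75 pos [454.2 398.8  52.9] rot [ 1.7998e+02 -1.0000e-02  8.9500e+01] F [ 0.3  0.3 -0.7] grip 59.0
dx dy dz [0.2 0.2 2.9]
a [ 0.02 -0.01 -0.5 ]
clock: 5.92
position: [0.4542, 0.3988, 0.0529]
tool_rot: [3.141, 0.0, 1.564]
force: [1.2, 1.3, 0.1]
grip_width: 0.0595
clock: 6.5
position: [0.455, 0.4004, 0.1573]
tool_rot: [3.138, -0.004, 1.565]
force: [0.5, 0.2, 0.2]
grip_width: 0.0853
t6.50 pos [455.  400.4 157.3] rot [179.77  -0.22  89.65] F [0.5 0.2 0.2] grip 85.3
dx dy dz [-130.4   -4.2    6.8]
a [ 0.23 -0.22 -0.35]
```

```bash
python3 -m pendant '[{"dx":-130.4,"dy":-4.2,"dz":0,"ax":0,"ay":0,"az":0,"claw":85},{"dx":-130.4,"dy":-4.2,"dz":0,"ax":0,"ay":0,"az":0,"claw":85},{"dx":-130.4,"dy":-4.2,"dz":0,"ax":0,"ay":0,"az":0,"claw":85},{"dx":-130.4,"dy":-4.2,"dz":0,"ax":0,"ay":0,"az":0,"claw":85},{"dx":-130.4,"dy":-4.2,"dz":40,"ax":0,"ay":0,"az":0,"claw":85},{"dx":-130.4,"dy":-4.2,"dz":80,"ax":0,"ay":0,"az":0,"claw":85},{"dx":-130.4,"dy":-4.2,"dz":100,"ax":0,"ay":0,"az":0,"claw":85},{"dx":-130.4,"dy":-4.2,"dz":100,"ax":0,"ay":0,"az":0,"claw":85}]' 20
python3 -c "
from h import *
togo([.450,.270,.004],90)
f=grab('top');crop(f,190,190,150,100,5,'a3c')
g=grab('side');crop(g,210,180,190,170,3.5,'a3s')"
```

```text
clock: 7.17
position: [0.4474, 0.2671, 0.0492]
tool_rot: [-3.137, 0.003, 1.565]
force: [-0.4, -0.1, -0.4]
grip_width: 0.0849
t7.17 pos [447.4 267.1  49.2] rot [-1.7973e+02  1.5000e-01  8.9670e+01] F [-0.4 -0.1 -0.4] grip 84.9
dx dy dz [ 3.1  2.8 45.2]
a [-0.27  0.15 -0.33]
```

View pics/a3s.png

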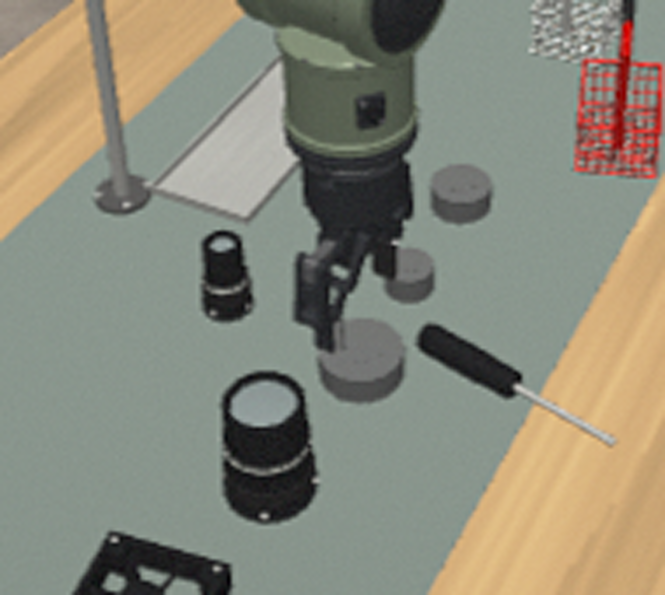

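```bash
python3 -m pendant '[{"dx":1,"dy":0,"dz":0,"ax":0,"ay":0,"az":0,"claw":85},{"dx":1,"dy":0,"dz":0,"ax":0,"ay":0,"az":0,"claw":85},{"dx":1,"dy":0,"dz":0,"ax":0,"ay":0,"az":0,"claw":85}]' 20
python3 -c "
from h import *
togo([.450,.270,.004],90)"
```

```text
clock: 7.52
position: [0.4498, 0.2698, 0.054]
tool_rot: [3.14, -0.001, 1.565]
force: [-0.9, 0.5, 0.7]
grip_width: 0.0851
t7.52 pos [449.8 269.8  54. ] rot [ 1.799e+02 -5.000e-02  8.966e+01] F [-0.9  0.5  0.7] grip 85.1
dx dy dz [ 0.2  0.1 50. ]
a [ 0.1  -0.05 -0.34]
```

```bash
python3 -m pendant '[{"dx":0,"dy":0,"dz":30,"ax":0,"ay":0,"az":0,"claw":85},{"dx":0,"dy":0,"dz":49,"ax":0,"ay":0,"az":0,"claw":85},{"dx":0,"dy":0,"dz":49,"ax":0,"ay":0,"az":0,"claw":85},{"dx":0,"dy":0,"dz":49,"ax":0,"ay":0,"az":0,"claw":78},{"dx":0,"dy":0,"dz":49,"ax":0,"ay":0,"az":0,"claw":72},{"dx":0,"dy":0,"dz":49,"ax":0,"ay":0,"az":0,"claw":66},{"dx":0,"dy":0,"dz":49,"ax":0,"ay":0,"az":0,"claw":66},{"dx":0,"dy":0,"dz":49,"ax":0,"ay":0,"az":0,"claw":66}]' 20
python3 -c "
from h import *
togo([.450,.270,.004],90)
g=grab('side');crop(g,210,180,190,170,3.5,'a4s')"
```

```text
clock: 8.18
position: [0.4497, 0.27, 0.0055]
tool_rot: [3.14, -0.001, 1.565]
force: [-3.1, -0.3, 9.7]
grip_width: 0.0686
t8.18 pos [449.7 270.    5.5] rot [ 1.799e+02 -6.000e-02  8.966e+01] F [-3.1 -0.3  9.7] grip 68.6
dx dy dz [0.  0.3 1.5]
a [ 0.1  -0.06 -0.34]
```

View pics/a4s.png

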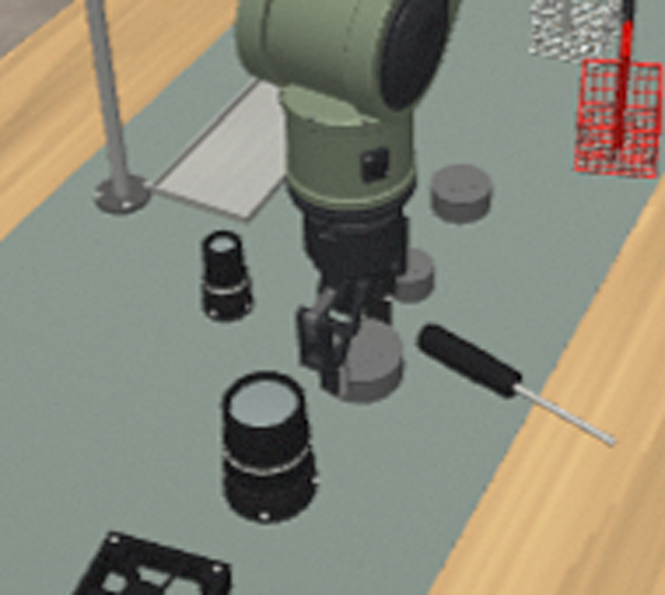

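```bash
python3 -m pendant '[{"dx":0,"dy":0,"dz":0,"ax":0,"ay":0,"az":0,"claw":85},{"dx":0,"dy":0,"dz":0,"ax":0,"ay":0,"az":0,"claw":85},{"dx":0,"dy":0,"dz":0,"ax":0,"ay":0,"az":0,"claw":85},{"dx":0,"dy":0,"dz":-40,"ax":0,"ay":0,"az":0,"claw":85},{"dx":0,"dy":0,"dz":-50,"ax":0,"ay":0,"az":7,"claw":85},{"dx":0,"dy":0,"dz":-50,"ax":0,"ay":0,"az":89.7,"claw":85},{"dx":0,"dy":0,"dz":-50,"ax":0,"ay":0,"az":89.7,"claw":85},{"dx":0,"dy":0,"dz":-50,"ax":0,"ay":0,"az":89.7,"claw":85},{"dx":0,"dy":0,"dz":-50,"ax":0,"ay":0,"az":89.7,"claw":85},{"dx":0,"dy":0,"dz":-50,"ax":0,"ay":0,"az":89.7,"claw":85}]' 20
python3 -c "
from h import *
togo([.450,.270,.054],0)"
```

```text
clock: 9.07
position: [0.4493, 0.2695, 0.0542]
tool_rot: [3.141, -0.001, 0.811]
force: [-0.7, -0.5, -0.4]
grip_width: 0.0851
t9.07 pos [449.3 269.5  54.2] rot [ 1.7999e+02 -3.0000e-02  4.6490e+01] F [-0.7 -0.5 -0.4] grip 85.1
dx dy dz [0.9 0.1 0.2]
a [-1.000e-02 -3.000e-02  4.649e+01]
```

```bash
python3 -m pendant '[{"dx":0.4,"dy":0,"dz":0,"ax":0,"ay":0,"az":46.5,"claw":85},{"dx":0.4,"dy":0,"dz":0,"ax":0,"ay":0,"az":46.5,"claw":85},{"dx":0.4,"dy":0,"dz":0,"ax":0,"ay":0,"az":46.5,"claw":85},{"dx":0.4,"dy":0,"dz":0,"ax":0,"ay":0,"az":46.5,"claw":85},{"dx":0.4,"dy":0,"dz":0,"ax":0,"ay":0,"az":46.5,"claw":85},{"dx":0.4,"dy":0,"dz":0,"ax":0,"ay":0,"az":46.5,"claw":85},{"dx":0.4,"dy":0,"dz":0,"ax":0,"ay":0,"az":46.5,"claw":85},{"dx":0.4,"dy":0,"dz":30,"ax":0,"ay":0,"az":46.5,"claw":85},{"dx":0.4,"dy":0,"dz":48.5,"ax":0,"ay":0,"az":46.5,"claw":85},{"dx":0.4,"dy":0,"dz":48.5,"ax":0,"ay":0,"az":46.5,"claw":85}]' 20
python3 -m pendant '[{"dx":0,"dy":0,"dz":0,"ax":0,"ay":0,"az":0,"claw":78},{"dx":0,"dy":0,"dz":0,"ax":0,"ay":0,"az":0,"claw":72},{"dx":0,"dy":0,"dz":0,"ax":0,"ay":0,"az":0,"claw":66},{"dx":0,"dy":0,"dz":0,"ax":0,"ay":0,"az":0,"claw":64},{"dx":0,"dy":0,"dz":0,"ax":0,"ay":0,"az":0,"claw":64},{"dx":0,"dy":0,"dz":0,"ax":0,"ay":0,"az":0,"claw":64}]' 40
python3 -c "
from h import *
togo([.450,.270,.054],0)"
python3 -m pendant '[{"dx":0,"dy":0,"dz":-20,"ax":0,"ay":0,"az":0,"claw":64},{"dx":0,"dy":0,"dz":-60,"ax":0,"ay":0,"az":0,"claw":64},{"dx":0,"dy":0,"dz":-100,"ax":0,"ay":0,"az":0,"claw":64},{"dx":0,"dy":0,"dz":-130,"ax":0,"ay":0,"az":0,"claw":64},{"dx":0,"dy":0,"dz":-130,"ax":0,"ay":0,"az":0,"claw":64},{"dx":0,"dy":0,"dz":-130,"ax":0,"ay":0,"az":0,"claw":64}]' 40
python3 -c "
from h import *
togo([.4543,.3990,.135],0)
g=grab('side');crop(g,210,180,190,170,3.5,'a5s')"
```

```text
clock: 9.9
position: [0.4481, 0.269, 0.0029]
tool_rot: [3.14, 0.003, 0.007]
force: [-0.3, -0.7, 0.4]
grip_width: 0.085
clock: 10.4
position: [0.4498, 0.2701, 0.0069]
tool_rot: [-3.141, -0.001, 0.006]
force: [-4.4, -1.2, 10.3]
grip_width: 0.0673
t10.40 pos [449.8 270.1   6.9] rot [-1.7995e+02 -8.0000e-02  3.6000e-01] F [-4.4 -1.2 10.3] grip 67.3
dx dy dz [  0.3   0.1 -47.1]
a [-0.05 -0.08  0.36]
clock: 10.9
position: [0.4505, 0.2699, 0.1379]
tool_rot: [-3.14, -0.004, 0.005]
force: [-0.4, -1.1, -0.5]
grip_width: 0.067
t10.90 pos [450.5 269.9 137.9] rot [-179.91   -0.23    0.31] F [-0.4 -1.1 -0.5] grip 67.0
dx dy dz [   4.5 -129.1    3.1]
a [-0.09 -0.23  0.31]
```

View pics/a5s.png

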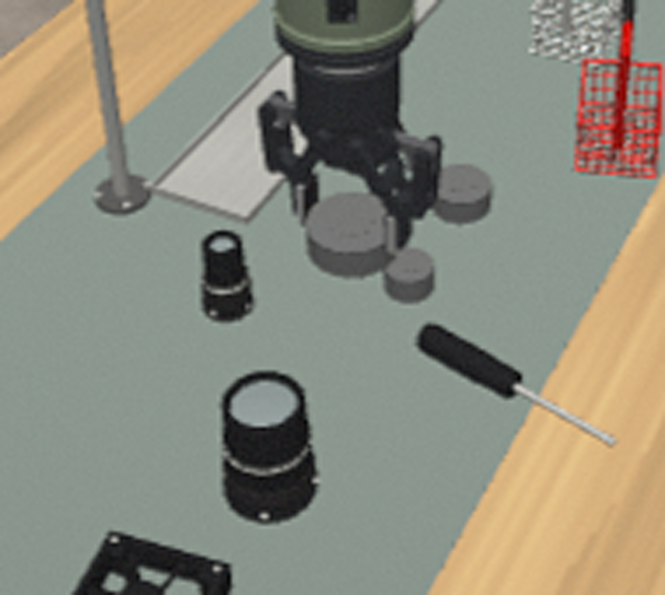

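```bash
python3 -m pendant '[{"dx":1,"dy":-32,"dz":0,"ax":0,"ay":0,"az":0,"claw":64},{"dx":2,"dy":-64,"dz":0,"ax":0,"ay":0,"az":0,"claw":64},{"dx":4,"dy":-97,"dz":0,"ax":0,"ay":0,"az":0,"claw":64},{"dx":4.5,"dy":-120,"dz":0,"ax":0,"ay":0,"az":0,"claw":64},{"dx":4.5,"dy":-129,"dz":0,"ax":0,"ay":0,"az":0,"claw":64},{"dx":4.5,"dy":-129,"dz":0,"ax":0,"ay":0,"az":0,"claw":64},{"dx":4.5,"dy":-129,"dz":0,"ax":0,"ay":0,"az":0,"claw":64},{"dx":4.5,"dy":-129,"dz":0,"ax":0,"ay":0,"az":0,"claw":64},{"dx":4.5,"dy":-129,"dz":0,"ax":0,"ay":0,"az":0,"claw":64}]' 40
python3 -c "
from h import *
togo([.4543,.3990,.102],0)
g=grab('side');crop(g,210,180,190,170,3.5,'a6s')"
```

```text
clock: 11.7
position: [0.4536, 0.3972, 0.1351]
tool_rot: [3.141, 0.0, 0.005]
force: [-0.6, 0.1, -0.7]
grip_width: 0.0672
t11.70 pos [453.6 397.2 135.1] rot [179.94   0.     0.28] F [-0.6  0.1 -0.7] grip 67.2
dx dy dz [ 0.8 -1.8 33.1]
a [0.06 0.   0.28]
```

View pics/a6s.png

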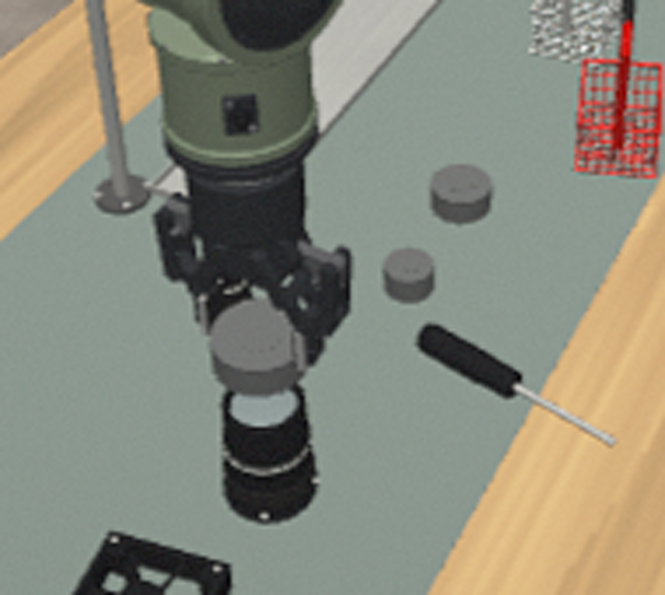

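```bash
python3 -m pendant '[{"dx":0.6,"dy":-1.7,"dz":15,"ax":0,"ay":0,"az":0,"claw":64},{"dx":0.6,"dy":-1.7,"dz":32,"ax":0,"ay":0,"az":0,"claw":64},{"dx":0.6,"dy":-1.7,"dz":32,"ax":0,"ay":0,"az":0,"claw":64},{"dx":0.6,"dy":-1.7,"dz":32,"ax":0,"ay":0,"az":0,"claw":64}]' 40
python3 -c "
from h import *
togo([.4543,.3990,.075],0)"
```

```text
clock: 12.08
position: [0.4534, 0.3997, 0.1025]
tool_rot: [3.14, 0.001, 0.006]
force: [0.7, 0.8, -0.5]
grip_width: 0.067
t12.08 pos [453.4 399.7 102.5] rot [1.7993e+02 8.0000e-02 3.4000e-01] F [ 0.7  0.8 -0.5] grip 67.0
dx dy dz [ 0.9  0.7 27.5]
a [0.07 0.08 0.34]
```

```bash
python3 -m pendant '[{"dx":0.6,"dy":0.4,"dz":5,"ax":0,"ay":0,"az":0,"claw":64},{"dx":0.6,"dy":0.4,"dz":10,"ax":0,"ay":0,"az":0,"claw":64},{"dx":0.6,"dy":0.4,"dz":15,"ax":0,"ay":0,"az":0,"claw":64},{"dx":0.6,"dy":0.4,"dz":15,"ax":0,"ay":0,"az":0,"claw":64}]' 40
python3 -c "
from h import *
togo([.4543,.3990,.075],0)
g=grab('side');crop(g,210,180,190,170,3.5,'a7s')"
```

```text
clock: 12.42
position: [0.4541, 0.3996, 0.0874]
tool_rot: [3.141, 0.001, 0.006]
force: [0.5, -2.1, -1.3]
grip_width: 0.067
t12.42 pos [454.1 399.6  87.4] rot [1.7996e+02 3.0000e-02 3.5000e-01] F [ 0.5 -2.1 -1.3] grip 67.0
dx dy dz [ 0.2  0.6 12.4]
a [0.04 0.03 0.35]
```

View pics/a7s.png

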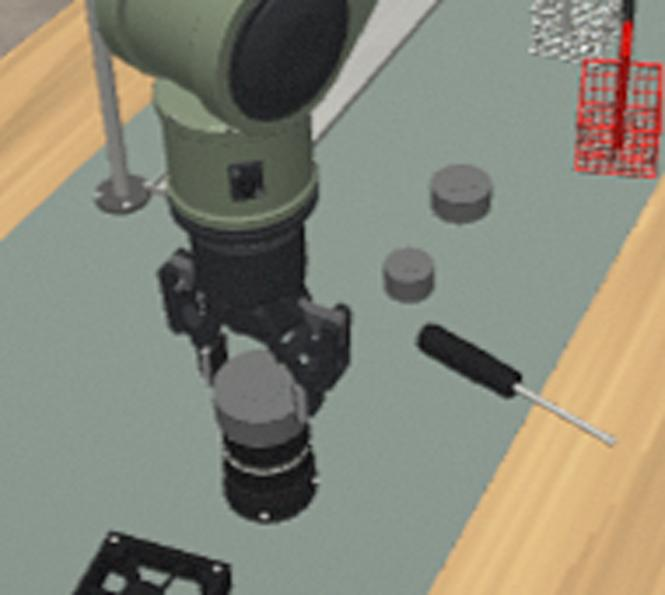

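On the barrel with little force. Press down until contact.

```bash
python3 -m pendant '[{"dx":0,"dy":0.2,"dz":5,"ax":0,"ay":0,"az":0,"claw":64},{"dx":0,"dy":0.2,"dz":10,"ax":0,"ay":0,"az":0,"claw":64},{"dx":0,"dy":0.2,"dz":13,"ax":0,"ay":0,"az":0,"claw":64},{"dx":0,"dy":0.2,"dz":15,"ax":0,"ay":0,"az":0,"claw":64},{"dx":0,"dy":0.2,"dz":15,"ax":0,"ay":0,"az":0,"claw":64}]' 40
python3 -c "
from h import *
togo([.4543,.3990,.075],0)
g=grab('side');crop(g,210,180,190,170,3.5,'a7s')"
```

```text
clock: 12.88
position: [0.455, 0.4003, 0.0747]
tool_rot: [-3.141, -0.002, 0.006]
force: [-4.8, -6.8, 26.9]
grip_width: 0.0672
t12.88 pos [455.  400.3  74.7] rot [-1.7996e+02 -1.2000e-01  3.4000e-01] F [-4.8 -6.8 26.9] grip 67.2
dx dy dz [-0.7  1.3 -0.3]
a [-0.04 -0.12  0.34]
```

View pics/a7s.png

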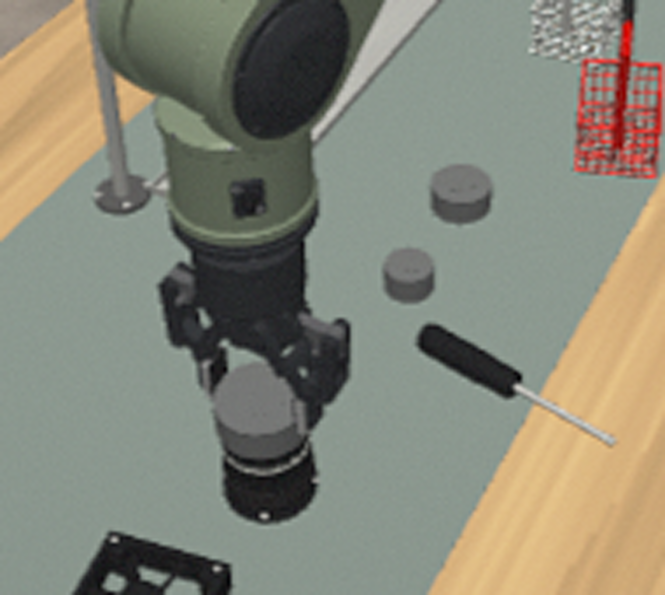

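```bash
python3 -m pendant '[{"dx":0,"dy":0,"dz":0,"ax":0,"ay":0,"az":0,"claw":85},{"dx":0,"dy":0,"dz":0,"ax":0,"ay":0,"az":0,"claw":85},{"dx":0,"dy":0,"dz":0,"ax":0,"ay":0,"az":0,"claw":85},{"dx":0,"dy":0,"dz":-40,"ax":0,"ay":0,"az":0,"claw":85},{"dx":0,"dy":0,"dz":-80,"ax":0,"ay":0,"az":0,"claw":85},{"dx":0,"dy":0,"dz":-100,"ax":0,"ay":0,"az":0,"claw":85},{"dx":0,"dy":0,"dz":-100,"ax":0,"ay":0,"az":0,"claw":85}]' 20
python3 -c "
from h import *
togo([.5838,.2526,.12],0)"
```

```text
clock: 13.52
position: [0.4555, 0.4015, 0.1777]
tool_rot: [-3.137, -0.004, 0.006]
force: [-0.4, 0.9, 0.4]
grip_width: 0.0852
t13.52 pos [455.5 401.5 177.7] rot [-179.76   -0.25    0.35] F [-0.4  0.9  0.4] grip 85.2
dx dy dz [127.2 149.9  57.6]
a [-0.24 -0.25  0.35]
```

```bash
python3 -m pendant '[{"dx":127,"dy":148,"dz":5,"ax":0,"ay":0,"az":0,"claw":70},{"dx":127,"dy":148,"dz":5,"ax":0,"ay":0,"az":0,"claw":70},{"dx":127,"dy":148,"dz":5,"ax":0,"ay":0,"az":0,"claw":70},{"dx":127,"dy":148,"dz":5,"ax":0,"ay":0,"az":0,"claw":70},{"dx":127,"dy":148,"dz":5,"ax":0,"ay":0,"az":0,"claw":70},{"dx":127,"dy":148,"dz":30,"ax":0,"ay":0,"az":0,"claw":70},{"dx":127,"dy":148,"dz":55,"ax":0,"ay":0,"az":0,"claw":70},{"dx":127,"dy":148,"dz":55,"ax":0,"ay":0,"az":0,"claw":70},{"dx":127,"dy":148,"dz":55,"ax":0,"ay":0,"az":0,"claw":70}]' 20
python3 -c "
from h import *
togo([.5838,.2526,.035],0)
g=grab('side');crop(g,210,180,190,170,3.5,'b1s')"
```

```text
clock: 14.27
position: [0.5815, 0.2527, 0.1174]
tool_rot: [3.141, 0.002, 0.007]
force: [0.4, -0.4, 1.0]
grip_width: 0.0697
t14.27 pos [581.5 252.7 117.4] rot [1.7997e+02 1.3000e-01 3.9000e-01] F [ 0.4 -0.4  1. ] grip 69.7
dx dy dz [ 2.5  0.  82.4]
a [0.03 0.13 0.39]
```

View pics/b1s.png

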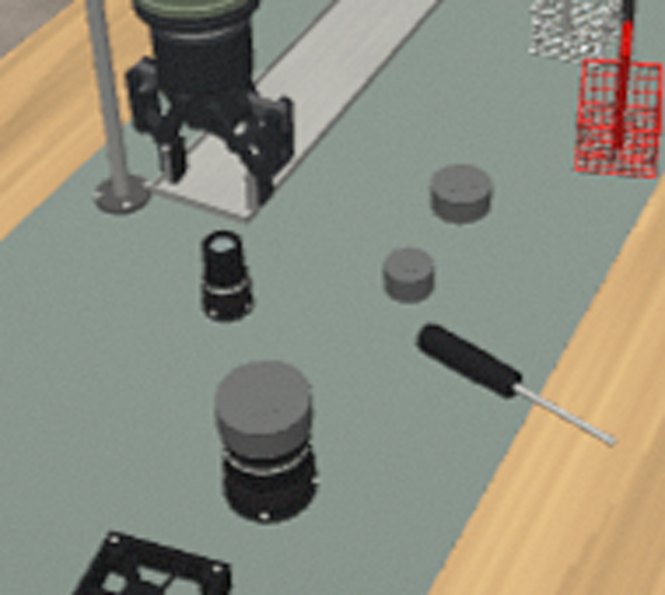

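```bash
python3 -m pendant '[{"dx":1.5,"dy":0,"dz":35,"ax":0,"ay":0,"az":0,"claw":70},{"dx":1.5,"dy":0,"dz":68,"ax":0,"ay":0,"az":0,"claw":70},{"dx":1.5,"dy":0,"dz":70,"ax":0,"ay":0,"az":0,"claw":70},{"dx":1.5,"dy":0,"dz":70,"ax":0,"ay":0,"az":0,"claw":55},{"dx":1.5,"dy":0,"dz":70,"ax":0,"ay":0,"az":0,"claw":45},{"dx":1.5,"dy":0,"dz":70,"ax":0,"ay":0,"az":0,"claw":38},{"dx":1.5,"dy":0,"dz":70,"ax":0,"ay":0,"az":0,"claw":33},{"dx":1.5,"dy":0,"dz":70,"ax":0,"ay":0,"az":0,"claw":31},{"dx":1.5,"dy":0,"dz":70,"ax":0,"ay":0,"az":0,"claw":31}]' 20
python3 -m pendant '[{"dx":0,"dy":0,"dz":0,"ax":0,"ay":0,"az":0,"claw":31},{"dx":0,"dy":0,"dz":0,"ax":0,"ay":0,"az":0,"claw":60},{"dx":0,"dy":0,"dz":0,"ax":0,"ay":0,"az":0,"claw":70},{"dx":0,"dy":0,"dz":0,"ax":0,"ay":0,"az":0,"claw":70},{"dx":0,"dy":0,"dz":0,"ax":0,"ay":0,"az":0,"claw":70}]' 20
python3 -c "
from h import *
togo([.5838,.2526,.035],90)
g=grab('side');crop(g,210,180,190,170,3.5,'b2s')"
```

```text
clock: 15.07
position: [0.5845, 0.2534, 0.0505]
tool_rot: [-3.14, -0.002, 0.006]
force: [-3.6, -0.3, 12.0]
grip_width: 0.0329
clock: 15.48
position: [0.5839, 0.2526, 0.0486]
tool_rot: [-3.142, -0.0, 0.006]
force: [-1.1, 0.1, -0.2]
grip_width: 0.0702
t15.48 pos [583.9 252.6  48.6] rot [-1.8e+02 -2.0e-02  3.5e-01] F [-1.1  0.1 -0.2] grip 70.2
dx dy dz [-0.1 -0.  13.6]
a [ 2.000e-02 -2.000e-02 -8.965e+01]
```

View pics/b2s.png

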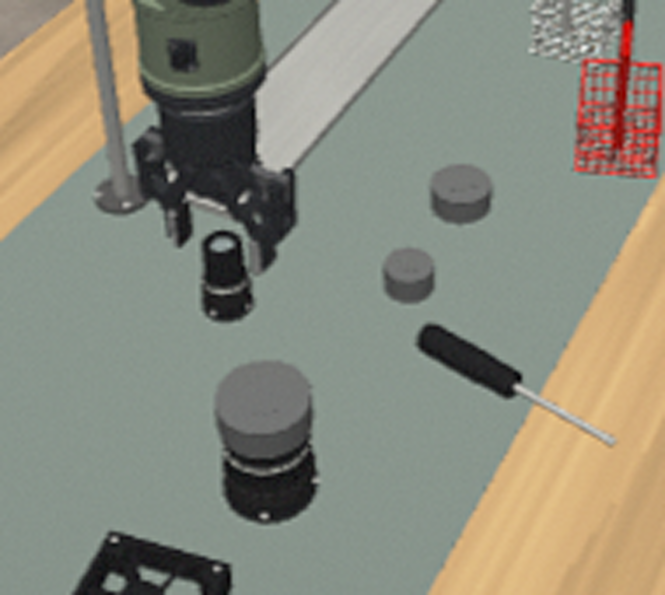

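```bash
python3 -m pendant '[{"dx":0,"dy":0,"dz":0,"ax":0,"ay":0,"az":-90,"claw":70},{"dx":0,"dy":0,"dz":0,"ax":0,"ay":0,"az":-90,"claw":70},{"dx":0,"dy":0,"dz":0,"ax":0,"ay":0,"az":-90,"claw":70},{"dx":0,"dy":0,"dz":0,"ax":0,"ay":0,"az":-90,"claw":70},{"dx":0,"dy":0,"dz":0,"ax":0,"ay":0,"az":-90,"claw":70},{"dx":0,"dy":0,"dz":0,"ax":0,"ay":0,"az":-90,"claw":70},{"dx":0,"dy":0,"dz":0,"ax":0,"ay":0,"az":-90,"claw":70},{"dx":0,"dy":0,"dz":0,"ax":0,"ay":0,"az":-90,"claw":70},{"dx":0,"dy":0,"dz":0,"ax":0,"ay":0,"az":-90,"claw":70},{"dx":0,"dy":0,"dz":0,"ax":0,"ay":0,"az":-90,"claw":70}]' 20
python3 -c "
from h import *
togo([.584,.2526,.048],90);print(observe()['qpos'])"
```

```text
clock: 16.37
position: [0.5838, 0.2525, 0.0483]
tool_rot: [-3.142, 0.0, 1.262]
force: [0.1, -0.6, 0.5]
grip_width: 0.0698
t16.37 pos [583.8 252.5  48.3] rot [-180.      0.     72.32] F [ 0.1 -0.6  0.5] grip 69.8
dx dy dz [0.1 0.2 0.3]
a [ -0.     0.   -17.68]
[ 0.03551568  0.92602267 -0.86482016  1.65960609  0.83320458  0.96460621
  0.12360941]
```

```bash
python3 -m pendant '[{"dx":0,"dy":0,"dz":0,"ax":0,"ay":0,"az":-17.7,"claw":70},{"dx":0,"dy":0,"dz":0,"ax":0,"ay":0,"az":-17.7,"claw":70},{"dx":0,"dy":0,"dz":0,"ax":0,"ay":0,"az":-17.7,"claw":55},{"dx":0,"dy":0,"dz":0,"ax":0,"ay":0,"az":-17.7,"claw":45},{"dx":0,"dy":0,"dz":0,"ax":0,"ay":0,"az":-17.7,"claw":38},{"dx":0,"dy":0,"dz":0,"ax":0,"ay":0,"az":-17.7,"claw":33},{"dx":0,"dy":0,"dz":0,"ax":0,"ay":0,"az":-17.7,"claw":31},{"dx":0,"dy":0,"dz":0,"ax":0,"ay":0,"az":-17.7,"claw":31},{"dx":0,"dy":0,"dz":0,"ax":0,"ay":0,"az":-17.7,"claw":31}]' 20
python3 -m pendant '[{"dx":0,"dy":0,"dz":0,"ax":0,"ay":0,"az":0,"claw":31},{"dx":0,"dy":0,"dz":0,"ax":0,"ay":0,"az":0,"claw":60},{"dx":0,"dy":0,"dz":0,"ax":0,"ay":0,"az":0,"claw":70},{"dx":0,"dy":0,"dz":0,"ax":0,"ay":0,"az":0,"claw":70},{"dx":0,"dy":0,"dz":-40,"ax":0,"ay":0,"az":0,"claw":70},{"dx":0,"dy":0,"dz":-80,"ax":0,"ay":0,"az":0,"claw":70},{"dx":0,"dy":0,"dz":-80,"ax":0,"ay":0,"az":0,"claw":70}]' 20
python3 -c "
from h import *
togo([.460,.1648,.05],90)
g=grab('side');crop(g,210,180,190,170,3.5,'b3s')"
```

```text
clock: 17.12
position: [0.5838, 0.2526, 0.0484]
tool_rot: [3.141, 0.0, 1.564]
force: [0.0, -0.6, -0.5]
grip_width: 0.0332
clock: 17.7
position: [0.5855, 0.2549, 0.135]
tool_rot: [3.135, -0.004, 1.565]
force: [1.4, 1.6, 1.3]
grip_width: 0.07
t17.70 pos [585.5 254.9 135. ] rot [179.65  -0.24  89.68] F [1.4 1.6 1.3] grip 70.0
dx dy dz [ -91.1 -125.5   83.9]
a [ 0.35 -0.24 -0.32]
```

View pics/b3s.png

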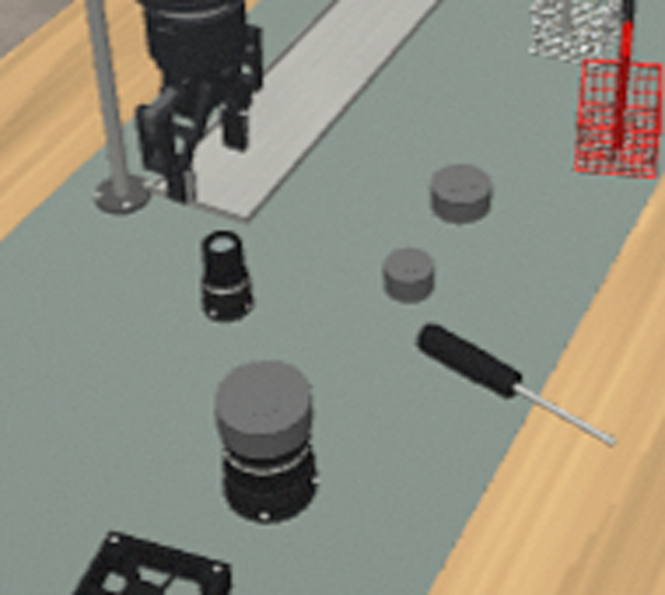

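```bash
python3 -m pendant '[{"dx":-88.7,"dy":-124,"dz":0,"ax":0,"ay":0,"az":0,"claw":70},{"dx":-88.7,"dy":-124,"dz":0,"ax":0,"ay":0,"az":0,"claw":70},{"dx":-88.7,"dy":-124,"dz":0,"ax":0,"ay":0,"az":0,"claw":70},{"dx":-88.7,"dy":-124,"dz":0,"ax":0,"ay":0,"az":0,"claw":70},{"dx":-88.7,"dy":-124,"dz":30,"ax":0,"ay":0,"az":0,"claw":70},{"dx":-88.7,"dy":-124,"dz":65,"ax":0,"ay":0,"az":0,"claw":70},{"dx":-88.7,"dy":-124,"dz":75,"ax":0,"ay":0,"az":0,"claw":70},{"dx":-88.7,"dy":-124,"dz":75,"ax":0,"ay":0,"az":0,"claw":70},{"dx":-88.7,"dy":-124,"dz":75,"ax":0,"ay":0,"az":0,"claw":70}]' 20
python3 -c "
from h import *
togo([.4593,.1646,.006],90)
g=grab('side');crop(g,210,180,190,170,3.5,'b4s')"
```

```text
clock: 18.5
position: [0.4591, 0.1654, 0.0537]
tool_rot: [-3.141, -0.0, 1.566]
force: [0.3, -0.2, 0.7]
grip_width: 0.07
t18.50 pos [459.1 165.4  53.7] rot [-1.7995e+02 -3.0000e-02  8.9720e+01] F [ 0.3 -0.2  0.7] grip 70.0
dx dy dz [-0.8  0.3 47.7]
a [-0.05 -0.03 -0.28]
```

View pics/b4s.png

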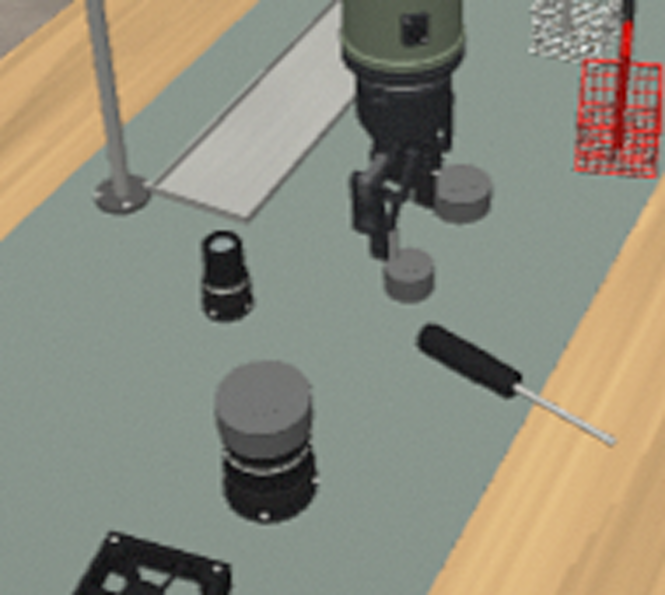

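```bash
python3 -m pendant '[{"dx":-0.8,"dy":0.2,"dz":25,"ax":0,"ay":0,"az":0,"claw":70},{"dx":-0.8,"dy":0.2,"dz":46,"ax":0,"ay":0,"az":0,"claw":70},{"dx":-0.8,"dy":0.2,"dz":46,"ax":0,"ay":0,"az":0,"claw":62},{"dx":-0.8,"dy":0.2,"dz":46,"ax":0,"ay":0,"az":0,"claw":54},{"dx":-0.8,"dy":0.2,"dz":46,"ax":0,"ay":0,"az":0,"claw":47},{"dx":-0.8,"dy":0.2,"dz":46,"ax":0,"ay":0,"az":0,"claw":42},{"dx":-0.8,"dy":0.2,"dz":46,"ax":0,"ay":0,"az":0,"claw":40},{"dx":-0.8,"dy":0.2,"dz":46,"ax":0,"ay":0,"az":0,"claw":40},{"dx":-0.8,"dy":0.2,"dz":46,"ax":0,"ay":0,"az":0,"claw":40}]' 20
python3 -m pendant '[{"dx":0,"dy":0,"dz":0,"ax":0,"ay":0,"az":0,"claw":60},{"dx":0,"dy":0,"dz":0,"ax":0,"ay":0,"az":0,"claw":70},{"dx":0,"dy":0,"dz":0,"ax":0,"ay":0,"az":0,"claw":70},{"dx":0,"dy":0,"dz":-5,"ax":0,"ay":0,"az":7,"claw":70},{"dx":0,"dy":0,"dz":-5,"ax":0,"ay":0,"az":89.7,"claw":70},{"dx":0,"dy":0,"dz":-5,"ax":0,"ay":0,"az":89.7,"claw":70},{"dx":0,"dy":0,"dz":-5,"ax":0,"ay":0,"az":89.7,"claw":70},{"dx":0,"dy":0,"dz":-5,"ax":0,"ay":0,"az":89.7,"claw":70},{"dx":0,"dy":0,"dz":-5,"ax":0,"ay":0,"az":89.7,"claw":70},{"dx":0,"dy":0,"dz":-5,"ax":0,"ay":0,"az":89.7,"claw":70}]' 20
python3 -c "
from h import *
togo([.4593,.1646,.006],0)"
```

```text
clock: 19.3
position: [0.4602, 0.1643, 0.0089]
tool_rot: [3.139, -0.001, 1.565]
force: [-3.2, -1.1, 13.0]
grip_width: 0.0416
clock: 20.13
position: [0.4595, 0.1639, 0.0125]
tool_rot: [-3.142, -0.0, 0.687]
force: [-0.4, 0.5, -0.5]
grip_width: 0.0699
t20.13 pos [459.5 163.9  12.5] rot [-1.800e+02 -2.000e-02  3.934e+01] F [-0.4  0.5 -0.5] grip 69.9
dx dy dz [ 0.3 -0.7  6.5]
a [-1.000e-02 -1.000e-02  3.934e+01]
```

```bash
python3 -m pendant '[{"dx":0,"dy":0,"dz":0,"ax":0,"ay":0,"az":39.3,"claw":70},{"dx":0,"dy":0,"dz":0,"ax":0,"ay":0,"az":39.3,"claw":70},{"dx":0,"dy":0,"dz":0,"ax":0,"ay":0,"az":39.3,"claw":70},{"dx":0,"dy":0,"dz":0,"ax":0,"ay":0,"az":39.3,"claw":70},{"dx":0,"dy":0,"dz":0,"ax":0,"ay":0,"az":39.3,"claw":70},{"dx":0,"dy":0,"dz":6,"ax":0,"ay":0,"az":39.3,"claw":70},{"dx":0,"dy":0,"dz":6,"ax":0,"ay":0,"az":39.3,"claw":60},{"dx":0,"dy":0,"dz":6,"ax":0,"ay":0,"az":39.3,"claw":50},{"dx":0,"dy":0,"dz":6,"ax":0,"ay":0,"az":39.3,"claw":43},{"dx":0,"dy":0,"dz":6,"ax":0,"ay":0,"az":39.3,"claw":38}]' 40
python3 -m pendant '[{"dx":0,"dy":0,"dz":0,"ax":0,"ay":0,"az":0,"claw":38},{"dx":0,"dy":0,"dz":0,"ax":0,"ay":0,"az":0,"claw":38},{"dx":0,"dy":0,"dz":0,"ax":0,"ay":0,"az":0,"claw":38}]' 40
python3 -m pendant '[{"dx":0,"dy":0,"dz":-20,"ax":0,"ay":0,"az":0,"claw":38},{"dx":0,"dy":0,"dz":-60,"ax":0,"ay":0,"az":0,"claw":38},{"dx":0,"dy":0,"dz":-100,"ax":0,"ay":0,"az":0,"claw":38},{"dx":0,"dy":0,"dz":-110,"ax":0,"ay":0,"az":0,"claw":38},{"dx":0,"dy":0,"dz":-110,"ax":0,"ay":0,"az":0,"claw":38},{"dx":0,"dy":0,"dz":-110,"ax":0,"ay":0,"az":0,"claw":38}]' 40
python3 -c "
from h import *
togo([.5839,.2526,.12],0)
g=grab('side');crop(g,210,180,190,170,3.5,'b5s')"
```

```text
clock: 20.97
position: [0.4594, 0.164, 0.0068]
tool_rot: [-3.141, -0.0, 0.009]
force: [-2.6, -1.4, 10.8]
grip_width: 0.0419
clock: 21.22
position: [0.4594, 0.164, 0.0068]
tool_rot: [-3.141, -0.0, 0.009]
force: [-3.7, -0.7, 10.3]
grip_width: 0.0422
clock: 21.72
position: [0.4598, 0.1635, 0.1168]
tool_rot: [-3.141, -0.001, 0.008]
force: [-0.5, -0.8, -0.5]
grip_width: 0.0417
t21.72 pos [459.8 163.5 116.8] rot [-1.7999e+02 -8.0000e-02  4.3000e-01] F [-0.5 -0.8 -0.5] grip 41.7
dx dy dz [124.8 -88.2  -3.1]
a [-0.01 -0.08  0.43]
```

View pics/b5s.png

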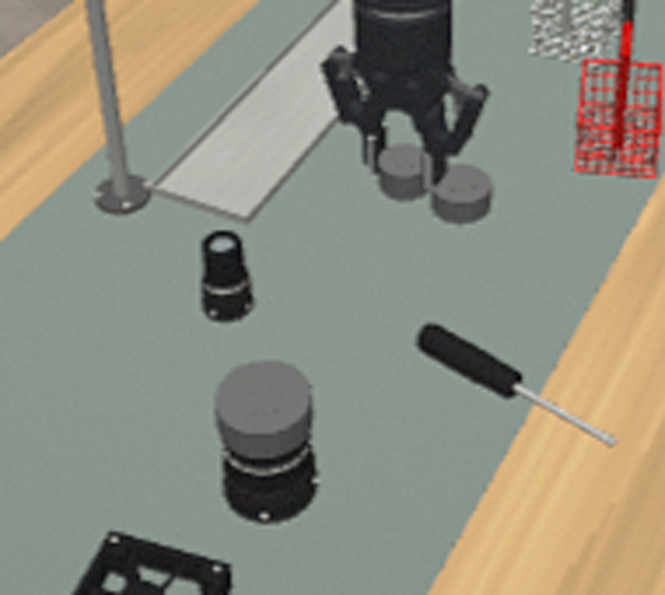

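```bash
python3 -m pendant '[{"dx":30,"dy":-21,"dz":-3,"ax":0,"ay":0,"az":0,"claw":38},{"dx":60,"dy":-42,"dz":-3,"ax":0,"ay":0,"az":0,"claw":38},{"dx":92,"dy":-65,"dz":-3,"ax":0,"ay":0,"az":0,"claw":38},{"dx":115,"dy":-81,"dz":-3,"ax":0,"ay":0,"az":0,"claw":38},{"dx":124.3,"dy":-88,"dz":-3,"ax":0,"ay":0,"az":0,"claw":38},{"dx":124.3,"dy":-88,"dz":-3,"ax":0,"ay":0,"az":0,"claw":38},{"dx":124.3,"dy":-88,"dz":15,"ax":0,"ay":0,"az":0,"claw":38},{"dx":124.3,"dy":-88,"dz":30,"ax":0,"ay":0,"az":0,"claw":38},{"dx":124.3,"dy":-88,"dz":30,"ax":0,"ay":0,"az":0,"claw":38},{"dx":124.3,"dy":-88,"dz":30,"ax":0,"ay":0,"az":0,"claw":38}]' 40
python3 -c "
from h import *
togo([.5839,.2526,.055],0)
g=grab('side');crop(g,210,180,190,170,3.5,'b6s')"
```

```text
clock: 22.6
position: [0.5821, 0.2522, 0.085]
tool_rot: [3.14, 0.003, 0.007]
force: [0.2, -0.5, 0.0]
grip_width: 0.0418
t22.60 pos [582.1 252.2  85. ] rot [1.7993e+02 1.5000e-01 4.3000e-01] F [ 0.2 -0.5  0. ] grip 41.8
dx dy dz [ 1.9 -0.5 30. ]
a [0.07 0.15 0.43]
```

View pics/b6s.png

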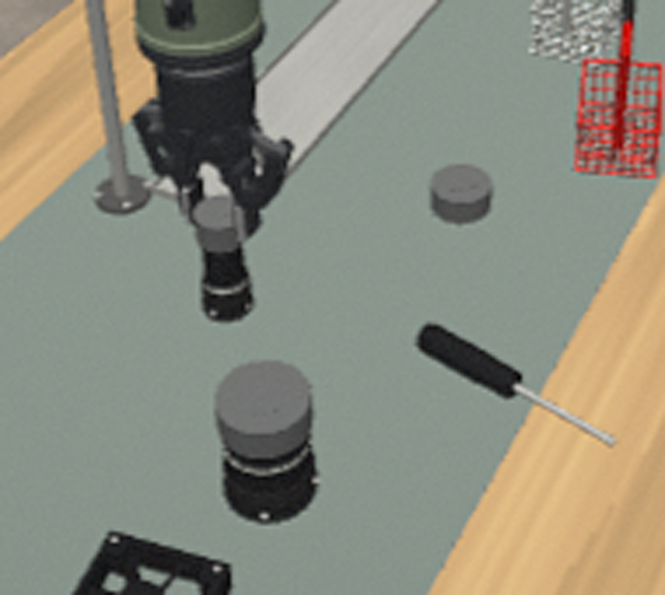

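Settle and check before entering.

```bash
python3 -m pendant '[{"dx":1,"dy":-0.4,"dz":0,"ax":0,"ay":0,"az":0,"claw":38},{"dx":1,"dy":-0.4,"dz":0,"ax":0,"ay":0,"az":0,"claw":38},{"dx":1,"dy":-0.4,"dz":0,"ax":0,"ay":0,"az":0,"claw":38}]' 40
python3 -c "
from h import *
togo([.5839,.2526,.055],0)"
```

```text
clock: 22.9
position: [0.5844, 0.2531, 0.0869]
tool_rot: [-3.141, -0.001, 0.007]
force: [-0.4, 0.0, 0.3]
grip_width: 0.042
t22.90 pos [584.4 253.1  86.9] rot [-1.7999e+02 -5.0000e-02  3.9000e-01] F [-0.4  0.   0.3] grip 42.0
dx dy dz [-0.5  0.5 31.9]
a [-0.01 -0.05  0.39]
```

```bash
python3 -m pendant '[{"dx":-0.4,"dy":0.4,"dz":6,"ax":0,"ay":0,"az":0,"claw":38},{"dx":-0.4,"dy":0.4,"dz":12,"ax":0,"ay":0,"az":0,"claw":38},{"dx":-0.4,"dy":0.4,"dz":18,"ax":0,"ay":0,"az":0,"claw":38},{"dx":-0.4,"dy":0.4,"dz":18,"ax":0,"ay":0,"az":0,"claw":38}]' 40
python3 -m pendant '[{"dx":0,"dy":0,"dz":5,"ax":0,"ay":0,"az":0,"claw":38},{"dx":0,"dy":0,"dz":10,"ax":0,"ay":0,"az":0,"claw":38},{"dx":0,"dy":0,"dz":14,"ax":0,"ay":0,"az":0,"claw":38},{"dx":0,"dy":0,"dz":16.5,"ax":0,"ay":0,"az":0,"claw":38},{"dx":0,"dy":0,"dz":16.5,"ax":0,"ay":0,"az":0,"claw":38}]' 40
python3 -c "
from h import *
togo([.5839,.2526,.055],0)
g=grab('side');crop(g,210,180,190,170,3.5,'b7s')"
```

```text
clock: 23.23
position: [0.5831, 0.2522, 0.0667]
tool_rot: [3.141, 0.002, 0.007]
force: [0.0, -0.0, -0.7]
grip_width: 0.0419
clock: 23.65
position: [0.5842, 0.2534, 0.0538]
tool_rot: [-3.141, -0.002, 0.007]
force: [-9.0, -7.6, 34.9]
grip_width: 0.0419
t23.65 pos [584.2 253.4  53.8] rot [-1.7999e+02 -1.1000e-01  4.0000e-01] F [-9.  -7.6 34.9] grip 41.9
dx dy dz [-0.3  0.8 -1.2]
a [-0.01 -0.11  0.4 ]
```

View pics/b7s.png

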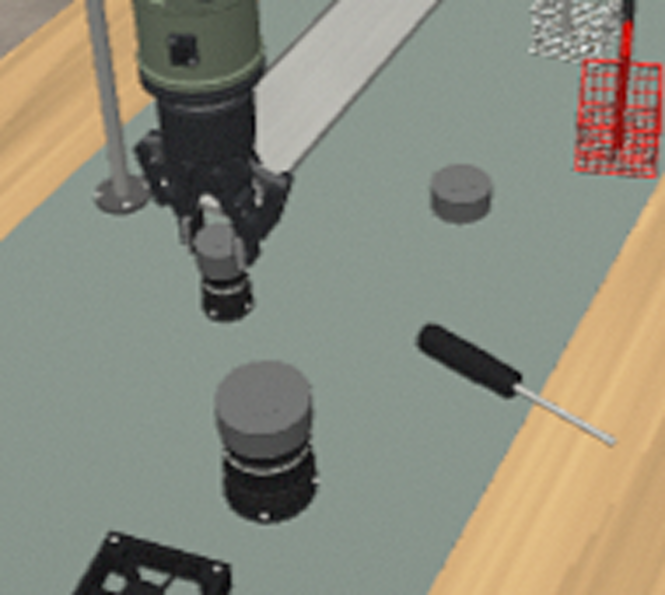

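```bash
python3 -m pendant '[{"dx":0,"dy":0,"dz":-2,"ax":0,"ay":0,"az":0,"claw":55},{"dx":0,"dy":0,"dz":-2,"ax":0,"ay":0,"az":0,"claw":70},{"dx":0,"dy":0,"dz":-2,"ax":0,"ay":0,"az":0,"claw":70},{"dx":0,"dy":0,"dz":-40,"ax":0,"ay":0,"az":0,"claw":70},{"dx":0,"dy":0,"dz":-80,"ax":0,"ay":0,"az":0,"claw":70},{"dx":0,"dy":0,"dz":-120,"ax":0,"ay":0,"az":0,"claw":70},{"dx":-80,"dy":60,"dz":-160,"ax":0,"ay":0,"az":0,"claw":70},{"dx":-80,"dy":60,"dz":-200,"ax":0,"ay":0,"az":0,"claw":70},{"dx":-80,"dy":60,"dz":-240,"ax":0,"ay":0,"az":0,"claw":70},{"dx":-80,"dy":60,"dz":-250,"ax":0,"ay":0,"az":0,"claw":70}]' 20
python3 - <<'E'
from h import *
f=grab('top');g=grab('side')
crop(f,330,130,170,150,4,'c1t');crop(g,210,60,240,240,2.5,'c1s');crop(g,340,120,80,90,7,'c1b')
for F,r in((f,(380,205,100,60)),(g,(350,120,55,110))):
    x,y,w,h=r;up=4
    im=cv2.resize(F["image"][y:y+h,x:x+w],None,fx=up,fy=up,interpolation=cv2.INTER_CUBIC)
    m=(im.max(2)<48).astype(np.uint8)
    n,l,s,c=cv2.connectedComponentsWithStats(m)
    for i in range(1,n):
        if s[i,4]>60:
            e=cv2.minAreaRect(np.argwhere(l==i)[:,::-1].astype(np.float32))
            print((c[i]+.5)/up-.5+[x,y],s[i]/4,np.round(e[1],0)/4,e[2], np.round(onz(F,*((c[i]+.5)/up-.5+[x,y]),.147)*1000,1))
E
```

```text
clock: 24.53
position: [0.5043, 0.1924, 0.2956]
tool_rot: [3.14, 0.002, 0.007]
force: [1.0, -0.1, 0.4]
grip_width: 0.07
[451.84121622 220.71846847] [ 66.75  13.75  11.25   5.   111.  ] [ 2.75 11.  ] 72.6459732055664 [ 496.7 -416.3  147. ]
[410.11697002 228.86911135] [ 25.    22.75  11.25   3.5  116.75] [ 2.75 11.  ] 85.60128784179688 [ 468.6 -265.5  147. ]
[352.02708333 132.85763889] [ 0.   11.    5.25  4.75 90.  ] [4.5 5. ] 90.0 [ 618.2 -389.1  147. ]
[384.64102564 135.01923077] [34.25 13.5   1.75  4.   19.5 ] [1.25 3.75] 4.763641834259033 [ 497.2 -424.7  147. ]
[378.13386525 153.91755319] [26.75 32.    3.75  5.   35.25] [2.   4.75] 33.6900634765625 [ 466.6 -272.6  147. ]
[389.19861111 181.78472222] [38.25 59.5   2.5   6.   45.  ] [5.75 2.25] 90.0 [ 369.7 -114.4  147. ]
```

View pics/c1t.png

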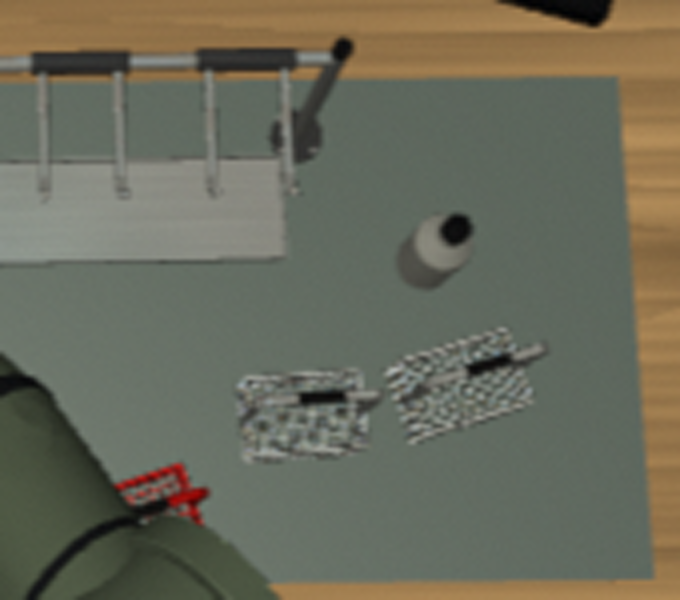

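View pics/c1s.png

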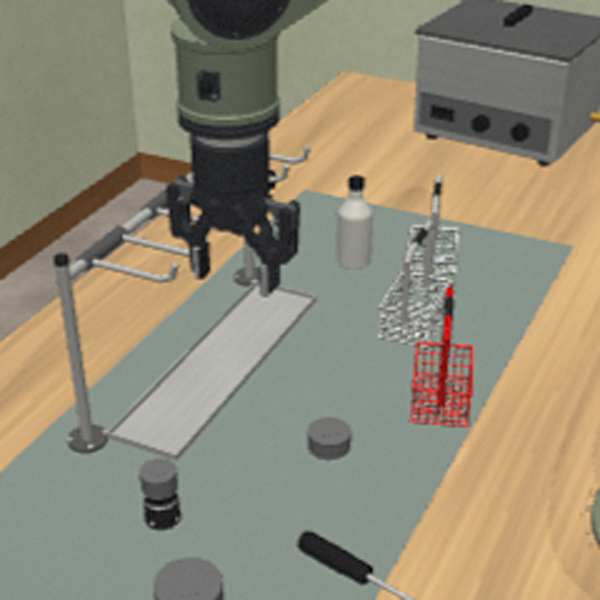

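View pics/c1b.png

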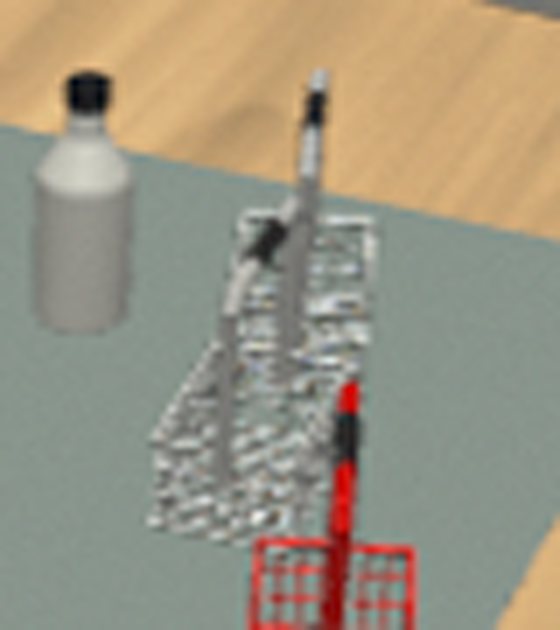

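```bash
python3 - <<'E'
from h import *
f=grab('top');g=grab('side')
V=lambda F,u:ray(F,*u)
for n,a,b in(("A",(410.12,228.87),(378.13,153.92)),("B",(451.84,220.72),(384.64,135.02))):
    print(n,np.round(tri([V(f,a),V(g,b)])[0]*1000,1),onz(f,*a,.149)*1000)
# handle directions: sleeve + bright ends, from top crop coordinates
for n,p,q in(("A",(250,403),(378,397)),("B",(415,387),(548,348))):
    P,Q=[onz(f,x/4+330-.375,y/4+130-.375,.145) for x,y in(p,q)]; print(n,np.round(np.linalg.norm(Q-P)*1000),"yaw",np.degrees(np.arctan2(Q[0]-P[0],-(Q[1]-P[1]))))
togo([.469,-.265,.24],4)
x,y,w,h=280,135,140,50
im=cv2.resize(f["image"][y:y+h,x:x+w],None,fx=5.5,fy=5.5,interpolation=cv2.INTER_CUBIC);cv2.imwrite("pics/c2.png",im)
E
```

```text
A [ 466.1 -265.3  151.1] [ 468.24150684 -265.21520949  149.        ]
B [ 495.  -415.2  151.8] [ 496.39929922 -415.75406566  149.        ]
A 115.0 yaw 2.186863135964764
B 126.0 yaw 15.842700843995228
t24.73 pos [506.3 193.3 295.7] rot [ 1.8e+02 -1.1e-01  3.5e-01] F [-0.   0.5 -0.9] grip 70.0
dx dy dz [-40.2 458.   55.6]
a [ 0.01 -0.11 -3.65]
```

View pics/c2.png

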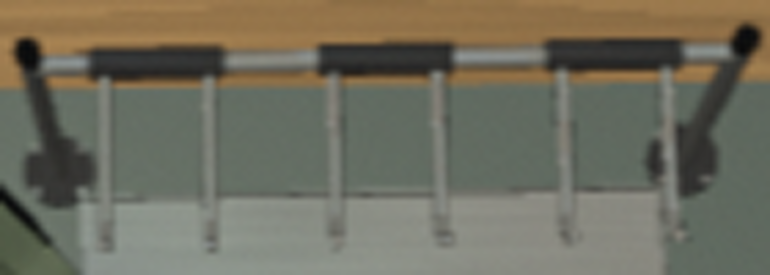

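```bash
cat > rack.py <<'E'
from h import *
def rack(f):
    c=[]
    for p in((156,63),(386,60),(614,55)):
        c.append(onz(f,p[0]/5.5+280,p[1]/5.5+135,.247))
    return c
f=grab('top')
c=rack(f)
for k in c: print("sleeve",np.round(k*1000,1))
for p in((105,247),(212,247),(337,245),(445,242),(568,240),(680,237)): print("tip",np.round(onz(f,p[0]/5.5+280,p[1]/5.5+135,.268)*1000,1))
for p in((27,48),(745,40)): print("post",np.round(onz(f,p[0]/5.5+280,p[1]/5.5+135,.272)*1000,1))
g=grab('side')
for p in((64,262),): print("sidepost",np.round(onz(g,p[0]/2.5+210,p[1]/2.5+60,.272)*1000,1))
E
python3 rack.py
python3 -m pendant '[{"dx":-40,"dy":458,"dz":0,"ax":0,"ay":0,"az":-2.7,"claw":60},{"dx":-40,"dy":458,"dz":0,"ax":0,"ay":0,"az":-2.7,"claw":60},{"dx":-40,"dy":458,"dz":0,"ax":0,"ay":0,"az":-2.7,"claw":60},{"dx":-40,"dy":458,"dz":0,"ax":0,"ay":0,"az":-2.7,"claw":60},{"dx":-40,"dy":458,"dz":0,"ax":0,"ay":0,"az":-2.7,"claw":60},{"dx":-40,"dy":458,"dz":0,"ax":0,"ay":0,"az":-2.7,"claw":60},{"dx":-40,"dy":458,"dz":0,"ax":0,"ay":0,"az":-2.7,"claw":60},{"dx":-40,"dy":458,"dz":0,"ax":0,"ay":0,"az":-2.7,"claw":60},{"dx":-40,"dy":458,"dz":0,"ax":0,"ay":0,"az":-2.7,"claw":60},{"dx":-40,"dy":458,"dz":0,"ax":0,"ay":0,"az":-2.7,"claw":60}]' 20
python3 -c "
from h import *
togo([.4675,-.265,.20],3)"
```

```text
sleeve [747.5  94.3 247. ]
sleeve [747.9 -51.7 247. ]
sleeve [ 749.7 -196.3  247. ]
tip [621.9 125.3 268. ]
tip [621.2  59.1 268. ]
tip [621.7 -18.2 268. ]
tip [623. -85. 268.]
tip [ 623.5 -161.   268. ]
tip [ 624.7 -230.2  268. ]
post [749.8 174.2 272. ]
post [ 750.3 -275.1  272. ]
sidepost [738.1 178.6 272. ]
clock: 25.67
position: [0.4719, -0.2236, 0.2937]
tool_rot: [-3.14, 0.002, 0.055]
force: [0.7, 1.4, 0.3]
grip_width: 0.06
t25.67 pos [ 471.9 -223.6  293.7] rot [-1.7993e+02  9.0000e-02  3.1200e+00] F [0.7 1.4 0.3] grip 60.0
dx dy dz [-6.5 41.2 93.6]
a [-0.07  0.09  0.12]
```

```bash
python3 -m pendant '[{"dx":-5,"dy":40,"dz":20,"ax":0,"ay":0,"az":0,"claw":60},{"dx":-5,"dy":40,"dz":60,"ax":0,"ay":0,"az":0,"claw":60},{"dx":-5,"dy":40,"dz":90,"ax":0,"ay":0,"az":0,"claw":60},{"dx":-5,"dy":40,"dz":90,"ax":0,"ay":0,"az":0,"claw":60},{"dx":-5,"dy":40,"dz":90,"ax":0,"ay":0,"az":0,"claw":60}]' 20
python3 -c "
from h import *
togo([.4675,-.265,.126],3)
f=grab('top');crop(f,370,190,110,80,7,'d1t')
g=grab('side');crop(g,320,60,110,150,4,'d1s')"
```

```text
clock: 26.08
position: [0.4695, -0.261, 0.2038]
tool_rot: [-3.139, 0.003, 0.055]
force: [0.7, -0.0, 1.1]
grip_width: 0.0598
t26.08 pos [ 469.5 -261.   203.8] rot [-1.7983e+02  1.6000e-01  3.1800e+00] F [ 0.7 -0.   1.1] grip 59.8
dx dy dz [-2.   4.1 77.8]
a [-0.17  0.16  0.18]
```

View pics/d1s.png

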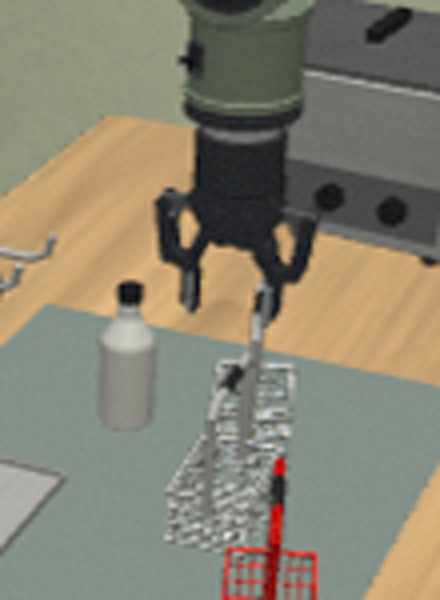

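View pics/d1t.png

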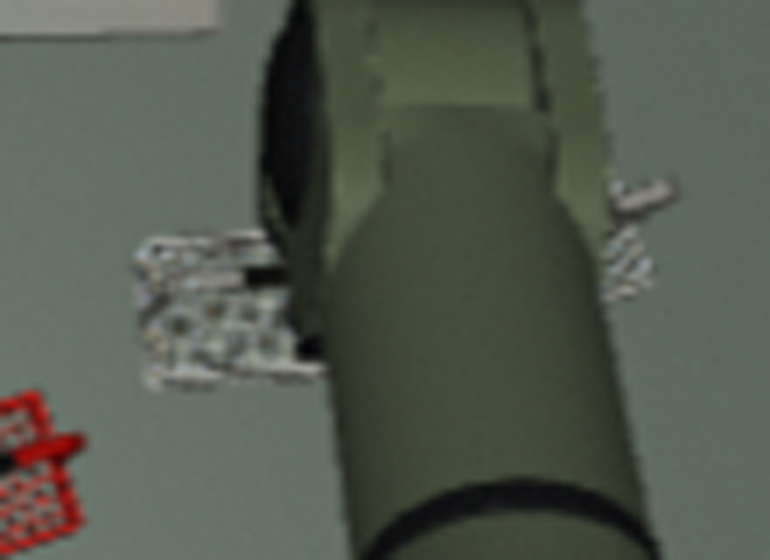

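```bash
python3 -m pendant '[{"dx":-1.5,"dy":3,"dz":35,"ax":0,"ay":0,"az":0,"claw":60},{"dx":-1.5,"dy":3,"dz":70,"ax":0,"ay":0,"az":0,"claw":60},{"dx":-1.5,"dy":3,"dz":77,"ax":0,"ay":0,"az":0,"claw":60},{"dx":-1.5,"dy":3,"dz":77,"ax":0,"ay":0,"az":0,"claw":60},{"dx":-1.5,"dy":3,"dz":77,"ax":0,"ay":0,"az":0,"claw":60}]' 20
python3 -c "
from h import *
togo([.4675,-.265,.126],3)
g=grab('side');crop(g,320,60,110,150,4,'d2s')"
```

```text
clock: 26.6
position: [0.4696, -0.265, 0.1299]
tool_rot: [3.141, -0.001, 0.055]
force: [0.2, -0.2, 0.6]
grip_width: 0.0601
t26.60 pos [ 469.6 -265.   129.9] rot [ 1.7996e+02 -8.0000e-02  3.1400e+00] F [ 0.2 -0.2  0.6] grip 60.1
dx dy dz [-2.1 -0.1  3.9]
a [ 0.04 -0.08  0.14]
```

View pics/d2s.png

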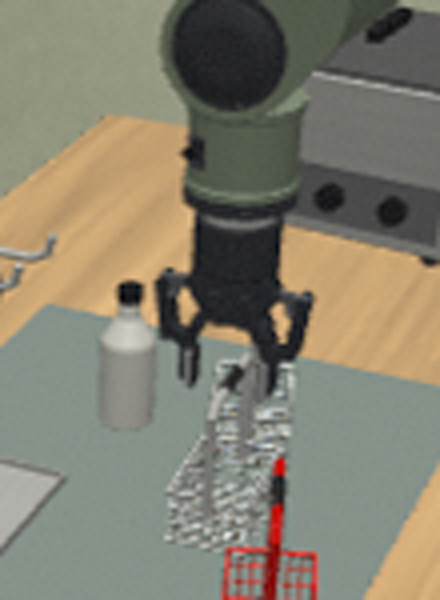

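```bash
python3 -m pendant '[{"dx":-1.5,"dy":0,"dz":3.5,"ax":0,"ay":0,"az":0,"claw":45},{"dx":-1.5,"dy":0,"dz":3.5,"ax":0,"ay":0,"az":0,"claw":30},{"dx":-1.5,"dy":0,"dz":3.5,"ax":0,"ay":0,"az":0,"claw":20},{"dx":-1.5,"dy":0,"dz":3.5,"ax":0,"ay":0,"az":0,"claw":13},{"dx":-1.5,"dy":0,"dz":3.5,"ax":0,"ay":0,"az":0,"claw":8},{"dx":-1.5,"dy":0,"dz":3.5,"ax":0,"ay":0,"az":0,"claw":8},{"dx":-1.5,"dy":0,"dz":3.5,"ax":0,"ay":0,"az":0,"claw":8}]' 60
python3 -m pendant '[{"dx":0,"dy":0,"dz":-10,"ax":0,"ay":0,"az":0,"claw":8},{"dx":0,"dy":0,"dz":-40,"ax":0,"ay":0,"az":0,"claw":8},{"dx":0,"dy":0,"dz":-75,"ax":0,"ay":0,"az":0,"claw":8},{"dx":0,"dy":0,"dz":-110,"ax":0,"ay":0,"az":0,"claw":8},{"dx":0,"dy":0,"dz":-140,"ax":0,"ay":0,"az":0,"claw":8},{"dx":0,"dy":0,"dz":-155,"ax":0,"ay":0,"az":0,"claw":8},{"dx":0,"dy":0,"dz":-160,"ax":0,"ay":0,"az":0,"claw":8},{"dx":0,"dy":0,"dz":-160,"ax":0,"ay":0,"az":0,"claw":8}]' 60
python3 -c "
from h import *
togo([.60,.093,.29],0.5)
f=grab('top','d3t')
g=grab('side','d3s')"
```

```text
clock: 27.23
position: [0.4671, -0.2653, 0.1251]
tool_rot: [3.141, -0.0, 0.054]
force: [-2.7, 0.6, 9.1]
grip_width: 0.01
clock: 27.9
position: [0.4672, -0.2652, 0.2856]
tool_rot: [3.141, -0.001, 0.054]
force: [0.1, -0.4, -3.4]
grip_width: 0.0102
t27.90 pos [ 467.2 -265.2  285.6] rot [ 1.7994e+02 -7.0000e-02  3.0900e+00] F [ 0.1 -0.4 -3.4] grip 10.2
dx dy dz [ 152.  -350.5   -4.6]
a [ 0.06 -0.07  2.59]
```

View pics/d3s.png

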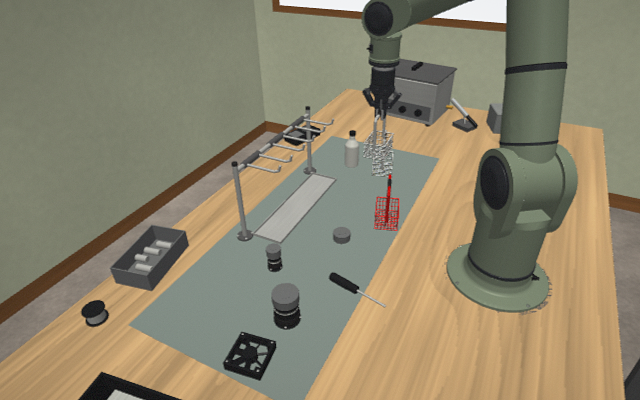

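View pics/d3t.png

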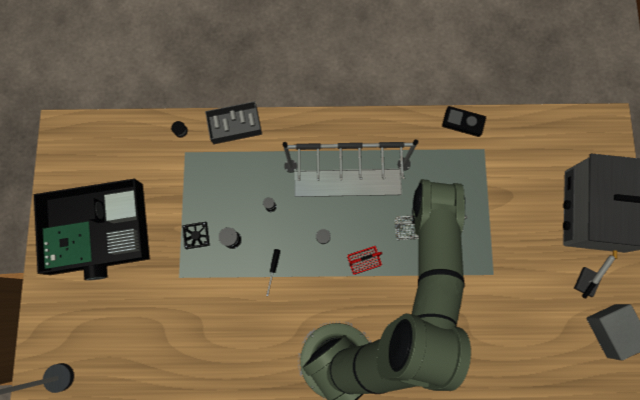

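```bash
python3 -m pendant '[{"dx":4,"dy":-17,"dz":-5,"ax":0,"ay":0,"az":0.3,"claw":8},{"dx":12,"dy":-52,"dz":-5,"ax":0,"ay":0,"az":0.6,"claw":8},{"dx":20,"dy":-88,"dz":-5,"ax":0,"ay":0,"az":0.9,"claw":8},{"dx":29,"dy":-126,"dz":-5,"ax":0,"ay":0,"az":1.2,"claw":8},{"dx":38,"dy":-165,"dz":-5,"ax":0,"ay":0,"az":1.5,"claw":8},{"dx":47,"dy":-204,"dz":-5,"ax":0,"ay":0,"az":1.8,"claw":8},{"dx":56,"dy":-243,"dz":-5,"ax":0,"ay":0,"az":2.1,"claw":8},{"dx":65,"dy":-281,"dz":-5,"ax":0,"ay":0,"az":2.4,"claw":8},{"dx":73,"dy":-316,"dz":-5,"ax":0,"ay":0,"az":2.6,"claw":8},{"dx":79,"dy":-341,"dz":-5,"ax":0,"ay":0,"az":2.6,"claw":8}]' 60
python3 -m pendant '[{"dx":4,"dy":-13,"dz":0,"ax":0,"ay":0,"az":0,"claw":8},{"dx":4,"dy":-13,"dz":0,"ax":0,"ay":0,"az":0,"claw":8},{"dx":4,"dy":-13,"dz":0,"ax":0,"ay":0,"az":0,"claw":8}]' 60
python3 -c "
from h import *
togo([.6725,.093,.285],0.5)
f=grab('top');crop(f,260,120,170,130,4.4,'d4t')
g=grab('side');crop(g,210,60,200,200,3,'d4s')"
```

```text
clock: 28.83
position: [0.5267, 0.0831, 0.2882]
tool_rot: [-3.141, 0.002, 0.011]
force: [-0.2, 0.1, -2.7]
grip_width: 0.0101
clock: 29.08
position: [0.5307, 0.0932, 0.2881]
tool_rot: [-3.141, 0.002, 0.011]
force: [-0.8, -1.2, -3.2]
grip_width: 0.0101
t29.08 pos [530.7  93.2 288.1] rot [-1.7999e+02  1.4000e-01  6.1000e-01] F [-0.8 -1.2 -3.2] grip 10.1
dx dy dz [141.8   1.7   2.7]
a [-0.01  0.14  0.11]
```

View pics/d4s.png

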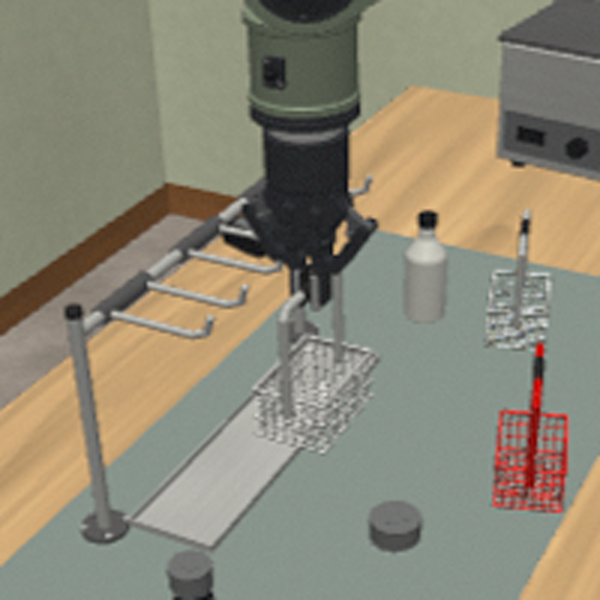

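View pics/d4t.png

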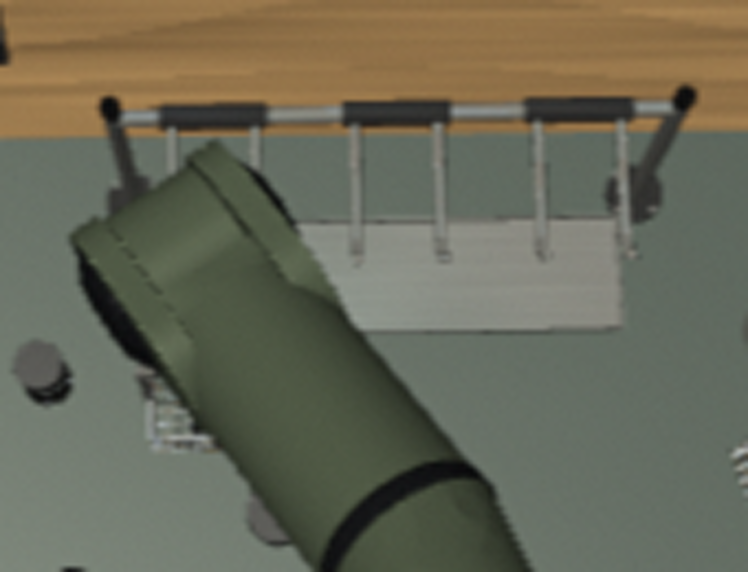

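```bash
python3 -m pendant '[{"dx":15,"dy":1,"dz":0,"ax":0,"ay":0,"az":0,"claw":8},{"dx":40,"dy":1,"dz":0,"ax":0,"ay":0,"az":0,"claw":8},{"dx":70,"dy":1,"dz":0,"ax":0,"ay":0,"az":0,"claw":8},{"dx":100,"dy":1,"dz":0,"ax":0,"ay":0,"az":0,"claw":8},{"dx":125,"dy":1,"dz":0,"ax":0,"ay":0,"az":0,"claw":8},{"dx":138,"dy":1,"dz":0,"ax":0,"ay":0,"az":0,"claw":8},{"dx":141,"dy":1,"dz":0,"ax":0,"ay":0,"az":0,"claw":8},{"dx":141,"dy":1,"dz":0,"ax":0,"ay":0,"az":0,"claw":8}]' 60
python3 -c "
from h import *
togo([.6725,.093,.235],0.5)
f=grab('top');crop(f,260,120,170,130,4.4,'d5t')
g=grab('side');crop(g,210,60,200,200,3,'d5s')"
```

```text
clock: 29.85
position: [0.6724, 0.0919, 0.2885]
tool_rot: [3.142, 0.001, 0.008]
force: [-0.7, -0.7, -3.0]
grip_width: 0.01
t29.85 pos [672.4  91.9 288.5] rot [1.8e+02 8.0e-02 4.3e-01] F [-0.7 -0.7 -3. ] grip 10.0
dx dy dz [ 0.2 -1.1 53.5]
a [ 0.    0.08 -0.07]
```

View pics/d5s.png

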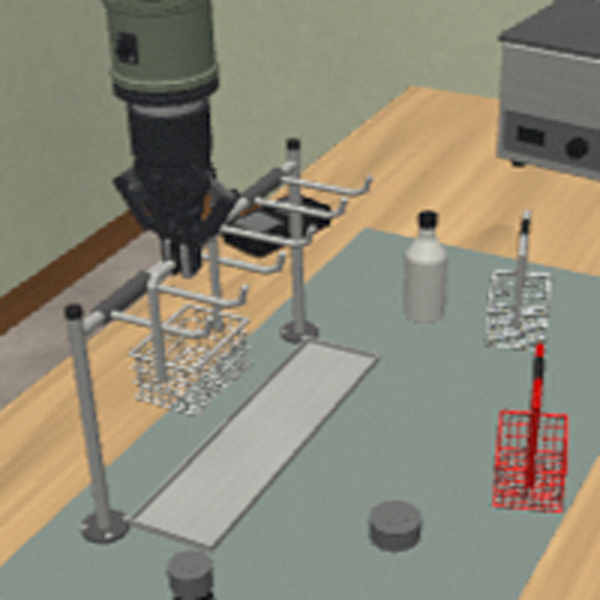

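View pics/d5t.png

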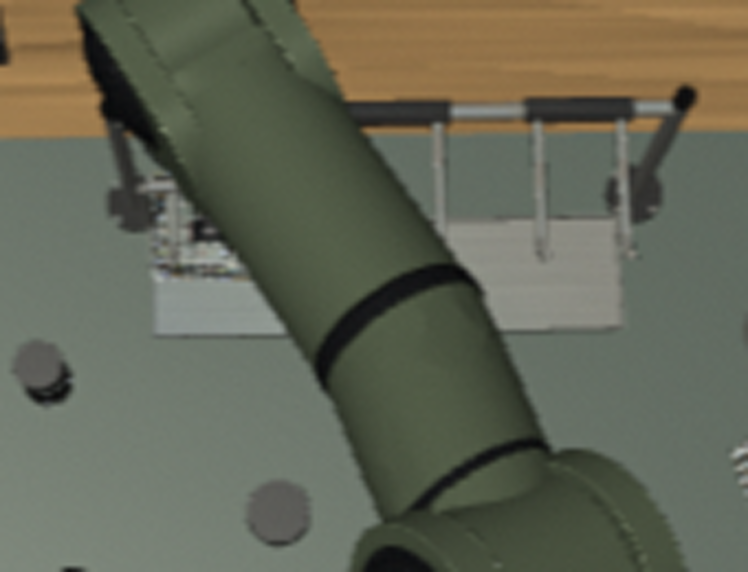

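```bash
python3 -m pendant '[{"dx":0,"dy":-1,"dz":12,"ax":0,"ay":0,"az":0,"claw":8},{"dx":0,"dy":-1,"dz":30,"ax":0,"ay":0,"az":0,"claw":8},{"dx":0,"dy":-1,"dz":44,"ax":0,"ay":0,"az":0,"claw":8},{"dx":0,"dy":-1,"dz":48,"ax":0,"ay":0,"az":0,"claw":8},{"dx":0,"dy":-1,"dz":48,"ax":0,"ay":0,"az":0,"claw":8}]' 60
python3 -m pendant '[{"dx":0,"dy":0,"dz":3,"ax":0,"ay":0,"az":0,"claw":8},{"dx":0,"dy":0,"dz":5.5,"ax":0,"ay":0,"az":0,"claw":8},{"dx":0,"dy":0,"dz":5.5,"ax":0,"ay":0,"az":0,"claw":8}]' 60
python3 -c "
from h import *
togo([.6725,.093,.235],0.5)
g=grab('side');crop(g,210,60,200,200,3,'d6s')"
```

```text
clock: 30.37
position: [0.6714, 0.0935, 0.2403]
tool_rot: [3.141, 0.002, 0.009]
force: [-0.9, 0.2, -2.0]
grip_width: 0.01
clock: 30.62
position: [0.6723, 0.0939, 0.2362]
tool_rot: [-3.142, -0.0, 0.009]
force: [0.6, 0.2, -3.2]
grip_width: 0.0101
t30.62 pos [672.3  93.9 236.2] rot [-1.8e+02 -2.0e-02  5.0e-01] F [ 0.6  0.2 -3.2] grip 10.1
dx dy dz [0.2 0.9 1.2]
a [-0.   -0.02 -0.  ]
```

View pics/d6s.png

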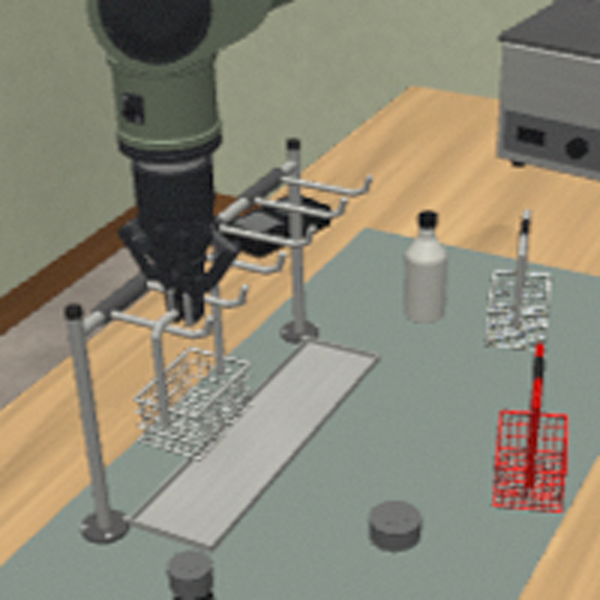

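```bash
python3 -m pendant '[{"dx":0,"dy":0,"dz":1.5,"ax":0,"ay":0,"az":0,"claw":8},{"dx":0,"dy":0,"dz":3,"ax":0,"ay":0,"az":0,"claw":8},{"dx":0,"dy":0,"dz":3,"ax":0,"ay":0,"az":0,"claw":8}]' 60
```

```text
clock: 30.92
position: [0.6725, 0.094, 0.2336]
tool_rot: [-3.141, -0.001, 0.009]
force: [-0.9, -0.1, 4.8]
grip_width: 0.0097
```

Contact (prongs carry it). Release slowly and rise.

```bash
python3 -m pendant '[{"dx":0,"dy":0,"dz":0,"ax":0,"ay":0,"az":0,"claw":14},{"dx":0,"dy":0,"dz":0,"ax":0,"ay":0,"az":0,"claw":22},{"dx":0,"dy":0,"dz":0,"ax":0,"ay":0,"az":0,"claw":32},{"dx":0,"dy":0,"dz":0,"ax":0,"ay":0,"az":0,"claw":40},{"dx":0,"dy":0,"dz":0,"ax":0,"ay":0,"az":0,"claw":40},{"dx":0,"dy":0,"dz":0,"ax":0,"ay":0,"az":0,"claw":40}]' 20
python3 -c "
from h import *
g=grab('side');crop(g,210,60,200,200,3,'d7s')"
```

```text
clock: 31.42
position: [0.6723, 0.0939, 0.233]
tool_rot: [-3.142, 0.0, 0.009]
force: [-0.1, 0.2, -0.6]
grip_width: 0.0399
```

View pics/d7s.png

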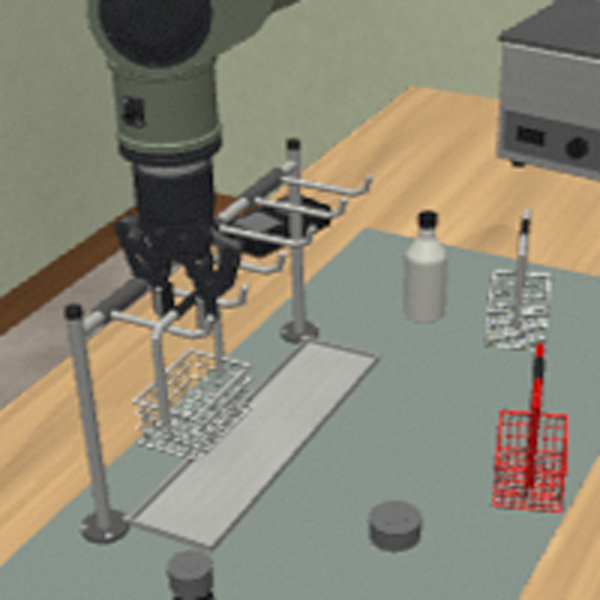

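Hanging. Rise vertically and head toward basket B, pulling out at height.

```bash
python3 -m pendant '[{"dx":0,"dy":0,"dz":-25,"ax":0,"ay":0,"az":0,"claw":40},{"dx":0,"dy":0,"dz":-60,"ax":0,"ay":0,"az":0,"claw":40},{"dx":0,"dy":0,"dz":-90,"ax":0,"ay":0,"az":0,"claw":40},{"dx":-35,"dy":10,"dz":-95,"ax":0,"ay":0,"az":0,"claw":50},{"dx":-70,"dy":30,"dz":-95,"ax":0,"ay":0,"az":0,"claw":60},{"dx":-90,"dy":65,"dz":-95,"ax":0,"ay":0,"az":0,"claw":60},{"dx":-110,"dy":100,"dz":-95,"ax":0,"ay":0,"az":-5,"claw":60},{"dx":-120,"dy":140,"dz":-95,"ax":0,"ay":0,"az":-10,"claw":60},{"dx":-130,"dy":180,"dz":-95,"ax":0,"ay":0,"az":-15,"claw":60},{"dx":-135,"dy":220,"dz":-95,"ax":0,"ay":0,"az":-15,"claw":60}]' 20
python3 - <<'E'
from h import *
f=grab('top','e1t');g=grab('side','e1s')
for F,r in((f,(425,200,60,60)),(g,(365,110,40,60))):
    x,y,w,h=r;up=4
    im=cv2.resize(F["image"][y:y+h,x:x+w],None,fx=up,fy=up,interpolation=cv2.INTER_CUBIC)
    m=(im.max(2)<48).astype(np.uint8)
    n,l,s,c=cv2.connectedComponentsWithStats(m)
    for i in range(1,n):
        if s[i,4]>60: print((c[i]+.5)/up-.5+[x,y],s[i]/4, np.round(onz(F,*((c[i]+.5)/up-.5+[x,y]),.149)*1000,1))
togo([.4957,-.4157,.235],16)
E
```

```text
clock: 32.3
position: [0.5379, -0.1291, 0.3284]
tool_rot: [3.141, -0.0, 0.277]
force: [0.4, 0.6, 0.1]
grip_width: 0.0601
[451.82376126 220.71509009] [ 21.75  18.75  11.25   5.   111.  ] [ 496.4 -415.7  149. ]
[429.05322967 247.9312201 ] [  0.    43.75   9.5   12.75 209.  ] [ 399.3 -329.5  149. ]
[401.50052301 110.79027197] [34.    0.    6.    3.   59.75] [ 510.2 -670.9  149. ]
[384.64102564 135.01923077] [19.25 23.5   1.75  4.   19.5 ] [ 495.9 -420.8  149. ]
t32.40 pos [ 537.9 -134.5  327.6] rot [1.7989e+02 9.0000e-02 1.5010e+01] F [ 0.3  0.7 -0.7] grip 60.1
dx dy dz [-113.4  260.5   93.2]
a [ 0.11  0.09 -0.99]
```

View pics/e1s.png

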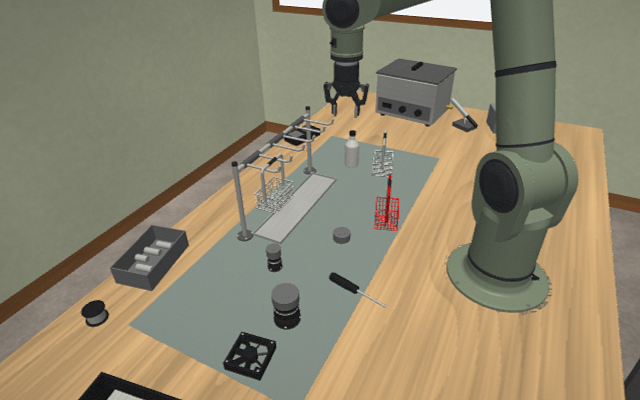

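View pics/e1t.png

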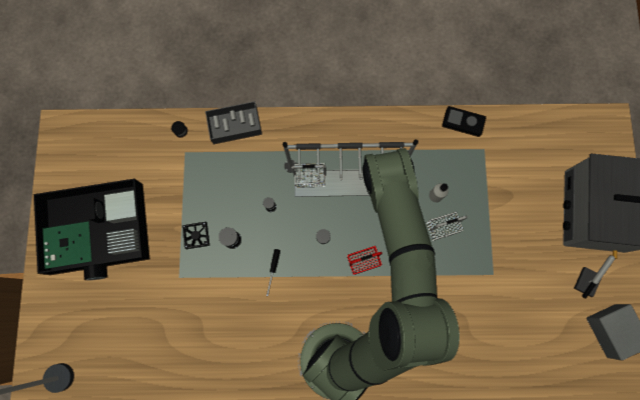

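```bash
python3 -m pendant '[{"dx":-113,"dy":260,"dz":0,"ax":0,"ay":0,"az":-1,"claw":60},{"dx":-113,"dy":260,"dz":0,"ax":0,"ay":0,"az":-1,"claw":60},{"dx":-113,"dy":260,"dz":0,"ax":0,"ay":0,"az":-1,"claw":60},{"dx":-113,"dy":260,"dz":0,"ax":0,"ay":0,"az":-1,"claw":60},{"dx":-113,"dy":260,"dz":0,"ax":0,"ay":0,"az":-1,"claw":60},{"dx":-113,"dy":260,"dz":10,"ax":0,"ay":0,"az":-1,"claw":60},{"dx":-113,"dy":260,"dz":40,"ax":0,"ay":0,"az":-1,"claw":60},{"dx":-113,"dy":260,"dz":80,"ax":0,"ay":0,"az":-1,"claw":60},{"dx":-113,"dy":260,"dz":110,"ax":0,"ay":0,"az":-1,"claw":60},{"dx":-113,"dy":260,"dz":110,"ax":0,"ay":0,"az":-1,"claw":60}]' 20
python3 -c "
from h import *
togo([.4957,-.4155,.126],16)
g=grab('side');crop(g,320,60,110,150,4,'e2s')"
```

```text
clock: 33.23
position: [0.497, -0.4073, 0.2117]
tool_rot: [-3.135, 0.005, 0.287]
force: [0.0, 0.2, -1.9]
grip_width: 0.0601
t33.23 pos [ 497.  -407.3  211.7] rot [-179.6     0.29   16.46] F [ 0.   0.2 -1.9] grip 60.1
dx dy dz [-3.1  8.  85.7]
a [-0.4   0.29  0.46]
```

View pics/e2s.png

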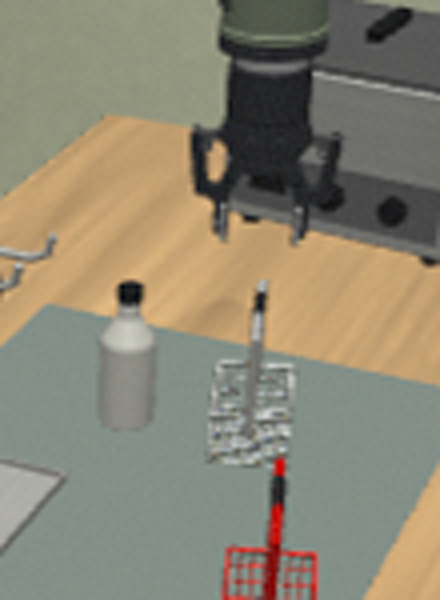

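```bash
python3 -m pendant '[{"dx":-1,"dy":3,"dz":25,"ax":0,"ay":0,"az":0.4,"claw":60},{"dx":-1,"dy":3,"dz":55,"ax":0,"ay":0,"az":0.4,"claw":60},{"dx":-1,"dy":3,"dz":85,"ax":0,"ay":0,"az":0.4,"claw":60},{"dx":-1,"dy":3,"dz":85,"ax":0,"ay":0,"az":0.4,"claw":60},{"dx":-1,"dy":3,"dz":85,"ax":0,"ay":0,"az":0.4,"claw":60}]' 20
python3 -c "
from h import *
togo([.4957,-.4155,.126],16)
g=grab('side');crop(g,320,60,110,150,4,'e3s')"
```

```text
clock: 33.7
position: [0.5006, -0.411, 0.1349]
tool_rot: [3.141, -0.001, 0.282]
force: [-0.2, -0.8, 1.1]
grip_width: 0.0599
t33.70 pos [ 500.6 -411.   134.9] rot [ 1.7998e+02 -3.0000e-02  1.6130e+01] F [-0.2 -0.8  1.1] grip 59.9
dx dy dz [-6.   3.   8.9]
a [ 0.02 -0.03  0.13]
```

View pics/e3s.png

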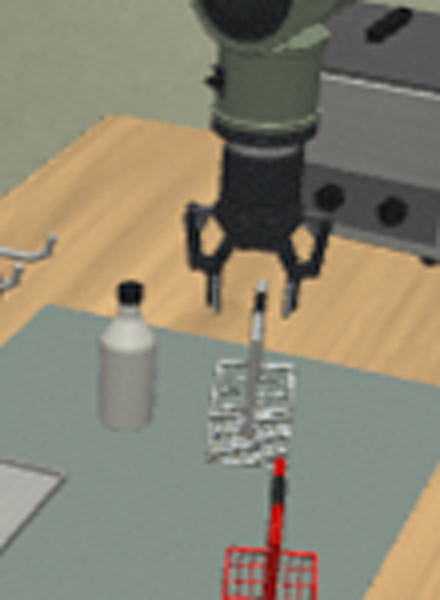

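```bash
python3 -m pendant '[{"dx":-5,"dy":3,"dz":4,"ax":0,"ay":0,"az":0,"claw":60},{"dx":-5.5,"dy":3,"dz":8.5,"ax":0,"ay":0,"az":0,"claw":60},{"dx":-5.5,"dy":3,"dz":8.5,"ax":0,"ay":0,"az":0,"claw":45},{"dx":-5.5,"dy":3,"dz":8.5,"ax":0,"ay":0,"az":0,"claw":30},{"dx":-5.5,"dy":3,"dz":8.5,"ax":0,"ay":0,"az":0,"claw":20},{"dx":-5.5,"dy":3,"dz":8.5,"ax":0,"ay":0,"az":0,"claw":13},{"dx":-5.5,"dy":3,"dz":8.5,"ax":0,"ay":0,"az":0,"claw":8},{"dx":-5.5,"dy":3,"dz":8.5,"ax":0,"ay":0,"az":0,"claw":8},{"dx":-5.5,"dy":3,"dz":8.5,"ax":0,"ay":0,"az":0,"claw":8}]' 60
python3 -m pendant '[{"dx":0,"dy":0,"dz":-10,"ax":0,"ay":0,"az":0,"claw":8},{"dx":0,"dy":0,"dz":-40,"ax":0,"ay":0,"az":0,"claw":8},{"dx":0,"dy":0,"dz":-75,"ax":0,"ay":0,"az":0,"claw":8},{"dx":0,"dy":0,"dz":-110,"ax":0,"ay":0,"az":0,"claw":8},{"dx":0,"dy":0,"dz":-140,"ax":0,"ay":0,"az":0,"claw":8},{"dx":0,"dy":0,"dz":-158,"ax":0,"ay":0,"az":0,"claw":8},{"dx":0,"dy":0,"dz":-163,"ax":0,"ay":0,"az":0,"claw":8},{"dx":0,"dy":0,"dz":-163,"ax":0,"ay":0,"az":0,"claw":8}]' 60
python3 -c "
from h import *
togo([.53,-.1955,.29],0.5)
g=grab('side');crop(g,320,30,110,150,4,'e4s')"
```

```text
clock: 34.5
position: [0.4954, -0.4156, 0.1249]
tool_rot: [3.141, -0.0, 0.281]
force: [-2.4, -0.1, 6.8]
grip_width: 0.01
clock: 35.17
position: [0.4956, -0.4156, 0.2887]
tool_rot: [3.14, -0.001, 0.281]
force: [-0.0, 1.3, -3.6]
grip_width: 0.0103
t35.17 pos [ 495.6 -415.6  288.7] rot [ 1.7992e+02 -6.0000e-02  1.6110e+01] F [-0.   1.3 -3.6] grip 10.3
dx dy dz [  94.1 -201.9   -1.5]
a [ 0.08 -0.07 15.61]
```

View pics/e4s.png

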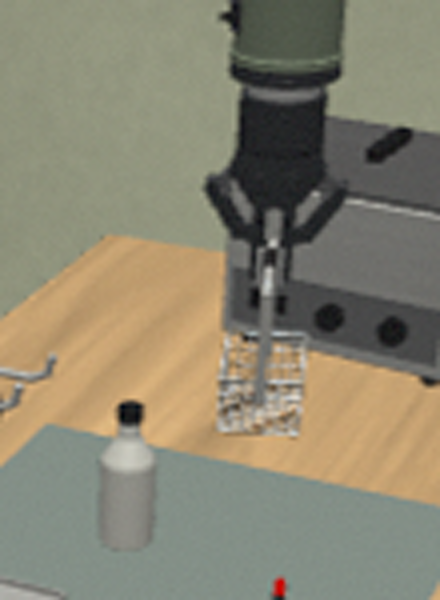

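```bash
python3 -m pendant '[{"dx":7,"dy":-15,"dz":-2,"ax":0,"ay":0,"az":1,"claw":8},{"dx":20,"dy":-42,"dz":-2,"ax":0,"ay":0,"az":3,"claw":8},{"dx":35,"dy":-75,"dz":-2,"ax":0,"ay":0,"az":6,"claw":8},{"dx":50,"dy":-108,"dz":-2,"ax":0,"ay":0,"az":9,"claw":8},{"dx":65,"dy":-140,"dz":-2,"ax":0,"ay":0,"az":12,"claw":8},{"dx":80,"dy":-172,"dz":-2,"ax":0,"ay":0,"az":14,"claw":8},{"dx":90,"dy":-193,"dz":-2,"ax":0,"ay":0,"az":15,"claw":8},{"dx":94,"dy":-202,"dz":-2,"ax":0,"ay":0,"az":15.6,"claw":8},{"dx":94,"dy":-202,"dz":-2,"ax":0,"ay":0,"az":15.6,"claw":8},{"dx":94,"dy":-202,"dz":-2,"ax":0,"ay":0,"az":15.6,"claw":8}]' 60
python3 -c "
from h import *
togo([.674,-.1955,.29],0.5)
g=grab('side');crop(g,210,60,200,200,3,'e5s')"
```

```text
clock: 36.05
position: [0.529, -0.1954, 0.2882]
tool_rot: [-3.141, 0.002, 0.01]
force: [-0.3, 0.5, -3.7]
grip_width: 0.0099
t36.05 pos [ 529.  -195.4  288.2] rot [-1.7997e+02  1.1000e-01  5.7000e-01] F [-0.3  0.5 -3.7] grip 9.9
dx dy dz [144.9   1.6  -2. ]
a [-0.03  0.11  0.07]
```

View pics/e5s.png

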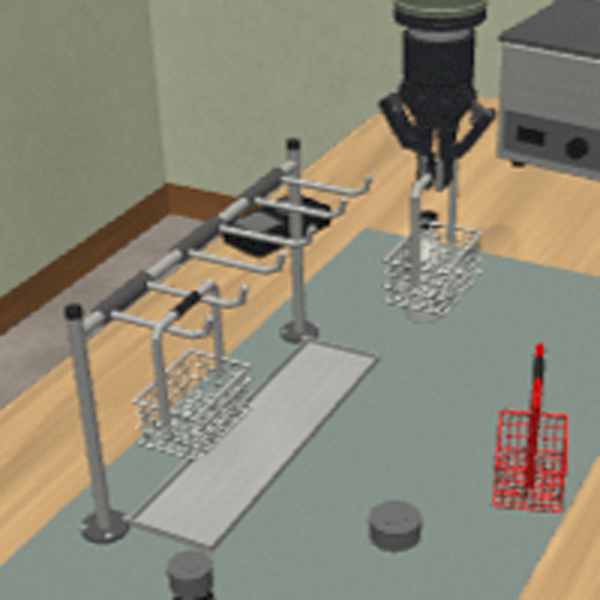

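```bash
python3 -m pendant '[{"dx":15,"dy":1,"dz":0,"ax":0,"ay":0,"az":0,"claw":8},{"dx":40,"dy":1,"dz":0,"ax":0,"ay":0,"az":0,"claw":8},{"dx":70,"dy":1,"dz":0,"ax":0,"ay":0,"az":0,"claw":8},{"dx":100,"dy":1.4,"dz":0,"ax":0,"ay":0,"az":0,"claw":8},{"dx":125,"dy":1.4,"dz":0,"ax":0,"ay":0,"az":0,"claw":8},{"dx":139,"dy":1.4,"dz":0,"ax":0,"ay":0,"az":0,"claw":8},{"dx":144,"dy":1.4,"dz":0,"ax":0,"ay":0,"az":0,"claw":8},{"dx":144,"dy":1.4,"dz":0,"ax":0,"ay":0,"az":0,"claw":8}]' 60
python3 -c "
from h import *
togo([.674,-.1955,.234],0.5)
g=grab('side');crop(g,210,60,200,200,3,'e6s')"
```

```text
clock: 36.77
position: [0.6737, -0.1963, 0.2879]
tool_rot: [-3.141, 0.002, 0.008]
force: [-0.2, -0.5, -3.3]
grip_width: 0.01
t36.77 pos [ 673.7 -196.3  287.9] rot [-1.7995e+02  9.0000e-02  4.7000e-01] F [-0.2 -0.5 -3.3] grip 10.0
dx dy dz [ 0.4 -0.8 53.9]
a [-0.05  0.09 -0.03]
```

View pics/e6s.png

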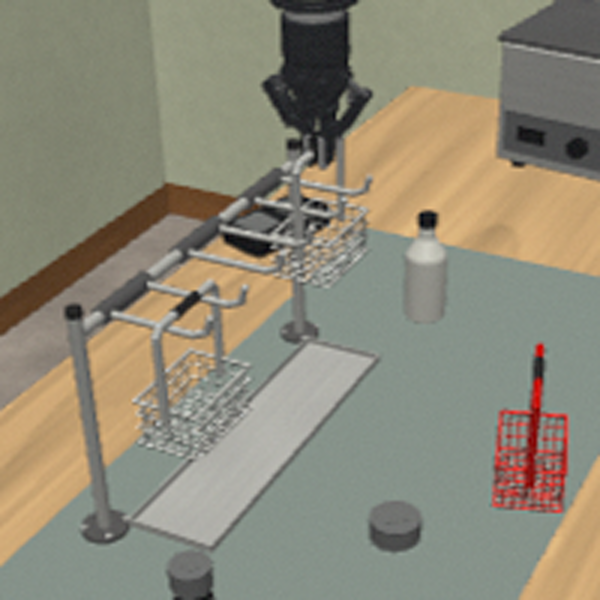

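```bash
python3 -m pendant '[{"dx":0,"dy":-0.7,"dz":12,"ax":0,"ay":0,"az":0,"claw":8},{"dx":0,"dy":-0.7,"dz":30,"ax":0,"ay":0,"az":0,"claw":8},{"dx":0,"dy":-0.7,"dz":44,"ax":0,"ay":0,"az":0,"claw":8},{"dx":0,"dy":-0.7,"dz":50,"ax":0,"ay":0,"az":0,"claw":8},{"dx":0,"dy":-0.7,"dz":51,"ax":0,"ay":0,"az":0,"claw":8},{"dx":0,"dy":-0.7,"dz":51,"ax":0,"ay":0,"az":0,"claw":8}]' 60
python3 -m pendant '[{"dx":0,"dy":0,"dz":1.5,"ax":0,"ay":0,"az":0,"claw":8},{"dx":0,"dy":0,"dz":3,"ax":0,"ay":0,"az":0,"claw":8},{"dx":0,"dy":0,"dz":3,"ax":0,"ay":0,"az":0,"claw":8}]' 60
python3 -c "
from h import *
g=grab('side');crop(g,210,60,200,200,3,'e7s')"
```

```text
clock: 37.32
position: [0.6731, -0.1953, 0.2386]
tool_rot: [3.141, 0.0, 0.008]
force: [0.0, -0.9, -2.1]
grip_width: 0.0097
clock: 37.57
position: [0.6736, -0.1949, 0.2358]
tool_rot: [3.141, -0.0, 0.009]
force: [-0.8, -0.1, -3.2]
grip_width: 0.0105
```

View pics/e7s.png

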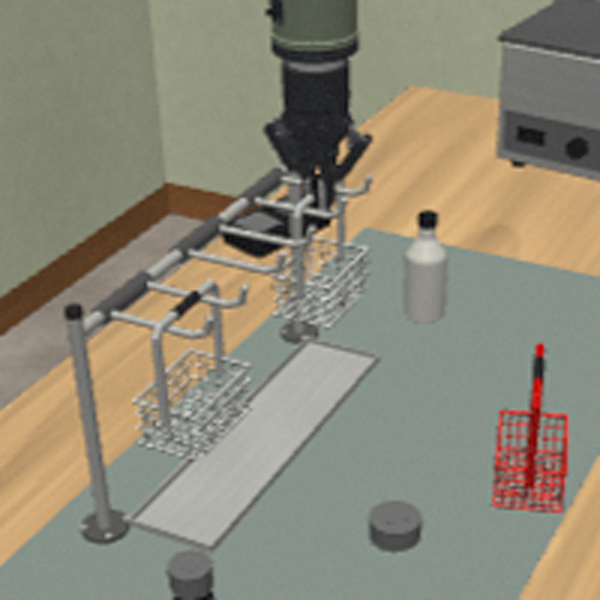

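```bash
python3 -m pendant '[{"dx":0,"dy":0,"dz":1,"ax":0,"ay":0,"az":0,"claw":8},{"dx":0,"dy":0,"dz":2.5,"ax":0,"ay":0,"az":0,"claw":8},{"dx":0,"dy":0,"dz":2.5,"ax":0,"ay":0,"az":0,"claw":8}]' 60
```

```text
clock: 37.87
position: [0.6738, -0.1948, 0.2334]
tool_rot: [3.141, -0.001, 0.009]
force: [-1.4, -0.4, 2.6]
grip_width: 0.0096
```

Contact at the same height as before. Release and withdraw.

```bash
python3 -m pendant '[{"dx":0,"dy":0,"dz":0,"ax":0,"ay":0,"az":0,"claw":14},{"dx":0,"dy":0,"dz":0,"ax":0,"ay":0,"az":0,"claw":22},{"dx":0,"dy":0,"dz":0,"ax":0,"ay":0,"az":0,"claw":32},{"dx":0,"dy":0,"dz":0,"ax":0,"ay":0,"az":0,"claw":40},{"dx":0,"dy":0,"dz":0,"ax":0,"ay":0,"az":0,"claw":40},{"dx":0,"dy":0,"dz":-15,"ax":0,"ay":0,"az":0,"claw":40},{"dx":0,"dy":0,"dz":-45,"ax":0,"ay":0,"az":0,"claw":40},{"dx":0,"dy":0,"dz":-80,"ax":0,"ay":0,"az":0,"claw":40},{"dx":0,"dy":0,"dz":-110,"ax":0,"ay":0,"az":0,"claw":40},{"dx":-40,"dy":0,"dz":-115,"ax":0,"ay":0,"az":0,"claw":40}]' 20
python3 -m pendant '[{"dx":-40,"dy":0,"dz":0,"ax":0,"ay":0,"az":0,"claw":40},{"dx":-80,"dy":0,"dz":0,"ax":0,"ay":0,"az":0,"claw":40},{"dx":-120,"dy":30,"dz":0,"ax":0,"ay":0,"az":0,"claw":40},{"dx":-120,"dy":70,"dz":0,"ax":0,"ay":0,"az":0,"claw":40},{"dx":-120,"dy":110,"dz":0,"ax":0,"ay":0,"az":0,"claw":40},{"dx":-120,"dy":150,"dz":0,"ax":0,"ay":0,"az":0,"claw":40},{"dx":-120,"dy":190,"dz":0,"ax":0,"ay":0,"az":0,"claw":40},{"dx":-120,"dy":190,"dz":0,"ax":0,"ay":0,"az":0,"claw":40}]' 20
python3 -c "
from h import *
g=grab('side');crop(g,210,60,200,200,3,'f1s')
g=grab('side');crop(g,220,210,150,120,5,'f3s')
f=grab('top');crop(f,180,120,270,140,2.9,'f1t')"
```

```text
clock: 38.7
position: [0.64, -0.1943, 0.3537]
tool_rot: [-3.14, -0.011, 0.009]
force: [1.1, -0.3, 1.3]
grip_width: 0.0399
clock: 39.37
position: [0.5128, -0.3946, 0.3466]
tool_rot: [3.14, 0.002, 0.0]
force: [0.7, -1.4, -0.9]
grip_width: 0.0406
```

View pics/f1s.png

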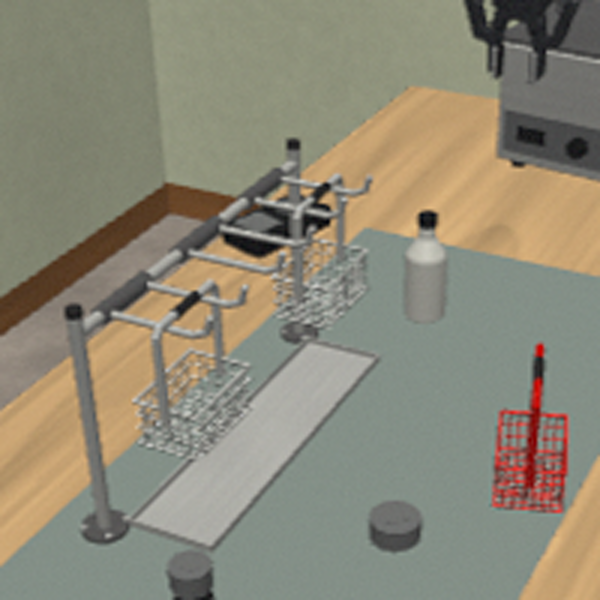

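View pics/f1t.png

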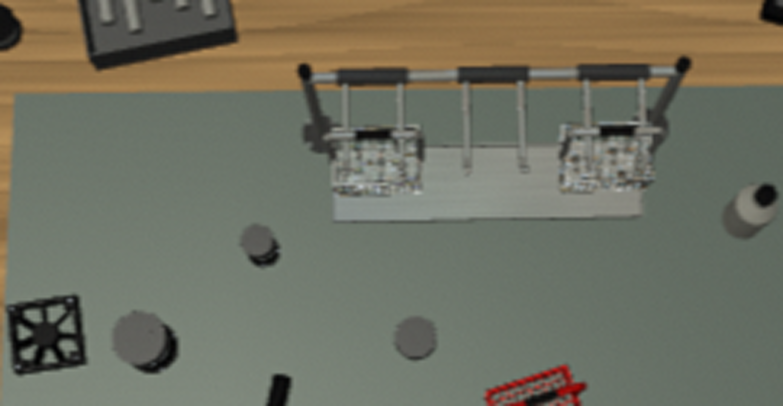

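View pics/f3s.png

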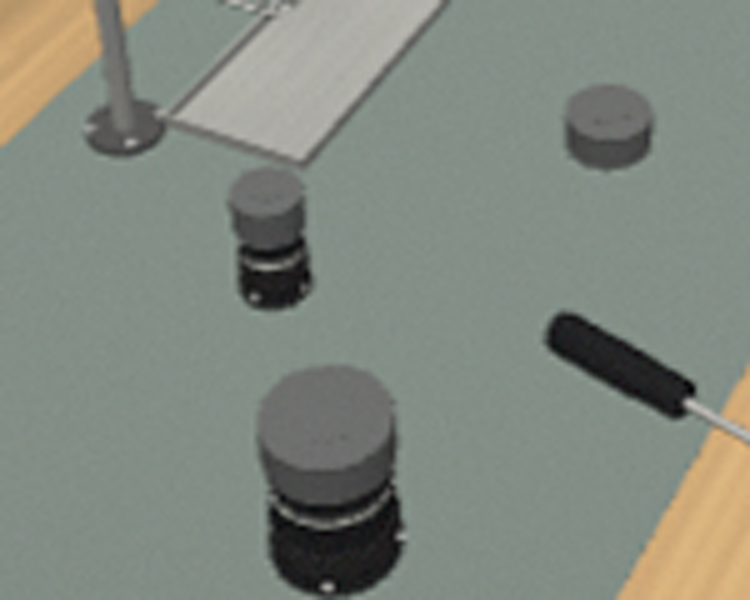

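```bash
python3 -m pendant '[{"dx":0,"dy":0,"dz":0,"ax":0,"ay":0,"az":0,"claw":40},{"dx":0,"dy":0,"dz":0,"ax":0,"ay":0,"az":0,"claw":40},{"dx":0,"dy":0,"dz":0,"ax":0,"ay":0,"az":0,"claw":40},{"dx":0,"dy":0,"dz":0,"ax":0,"ay":0,"az":0,"claw":40},{"dx":0,"dy":0,"dz":0,"ax":0,"ay":0,"az":0,"claw":40},{"dx":0,"dy":0,"dz":0,"ax":0,"ay":0,"az":0,"claw":40}]' 20
python3 - <<'E'
from h import *
F=[]
for i in range(4): F.append(grab('side')["image"][100:240,230:350].astype(int)); grab('top')
print([int((abs(F[i+1]-F[i]).max(2)>40).sum()) for i in range(3)])
f=grab('top')
x,y,w,h=290,140,130,60;up=4
im=cv2.resize(f["image"][y:y+h,x:x+w],None,fx=up,fy=up,interpolation=cv2.INTER_CUBIC)
m=(im.max(2)<48).astype(np.uint8);n,l,s,c=cv2.connectedComponentsWithStats(m)
for i in range(1,n):
    if s[i,4]>60: print(s[i]/4,np.round(onz(f,*((c[i]+.5)/up-.5+[x,y]),.258)*1000,1))
st()
E
```

```text
clock: 40.02
position: [0.5153, -0.3861, 0.3481]
tool_rot: [3.141, -0.0, 0.009]
force: [0.5, -0.2, -0.7]
grip_width: 0.0398
[0, 0, 0]
[123.25   0.     4.5    5.75  72.25] [ 755.8 -276.1  258. ]
[99.5   2.5  13.25  1.75 56.  ] [ 754.6 -211.4  258. ]
[ 48.5    3.5   23.25   5.   202.25] [745.  -50.1 258. ]
[19.75  4.25 10.    1.   23.  ] [751.4  71.4 258. ]
[ 90.     5.25  23.5    2.25 143.25] [ 742.8 -192.1  258. ]
[  6.75   6.75  23.25   2.5  124.  ] [740.3  98.1 258. ]
[ 0.   20.5   2.25  5.   26.  ] [685.8 155.6 258. ]
[ 97.    23.5   12.     3.75 144.5 ] [ 675.3 -194.8  258. ]
[ 12.75  24.5   11.75   4.   137.  ] [673.4  94.  258. ]
t40.47 pos [ 515.2 -386.3  348. ] rot [-1.8e+02  1.0e-02  5.0e-01] F [-0.5 -0.3  0.7] grip 40.0
```

Sleeves are at (675, −195) and (673, 94), on their hook points, with nothing moving.

```bash
python3 -c "
from workcell import job_done
print(job_done())"
```

```text
the job is handed in; nothing more can be done
None
```

The job is done and handed in at about 40 s of robot time; the hand-in reported no verdict.

**What I did**
- Two lenses were on the bench, the large and the small. I put each one's own cap fully on while both baskets still stood. The medium cap has no lens here, so I left it where it lay.
- I then hung the two steel baskets by their handles on the two outer hooks. The middle hook is empty, and I left the red look-alike alone.

**What the last checks showed**
- **Caps:** each cap pushed back, at about 27 N and 35 N, within about 1.5 mm of its seated height. That height comes from the tool position and force. I did not re-measure the caps from the pictures, but both look straight on upright lenses.
- **Baskets:** the handle middles measured (675, −195) and (673, 94) mm, within about 2 mm of where I placed the hook points. Successive pictures showed no movement. I did not measure their hanging height from the pictures; it rests on the tool height at contact, which was the same for both.
- **Bystanders:** the bottle, screwdriver and fan looked unmoved, and the gripper was clear of everything.

**Where readings disagreed:** the two cameras differed by up to about 4 mm on the cap positions and about 7 mm on the basket handles. For the caps and lenses I gripped each one from two directions to centre it. For the baskets I mostly used the top camera.

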